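Change over the oil-sample drip station

TASK

Make the drip station ready: first pick up the scoop by its wooden fin and tip all six clay pebbles into the drip tray, shared evenly between the two sides of the tray's middle rib, then stand the empty scoop upright on the bench, clear of the tray and the carrier. After that change the tubes over: move each open empty tube from the drip rack into a free hole of the carrier, and stand every capped tube from the carrier in a hole of the drip rack, all seated fully down. Leave the masking tape and the sanding block where they lie.

Things in the scene. Friction and masses are not known exactly. Their poses are not given: they have to be found in the camera images.
- station: drip station, fixed: steel tray 200 mm (x) by 300 mm (y), floor 3 mm above the bench, walls 3 mm thick, tops 30 mm high. A rib 4 mm thick, top 20 mm above the bench, runs along x at y = 0. Open in front (x -0.10 to 0.03); a plywood rack stands over its far side, and pebbles can roll beneath it. Origin on the bench under the tray's centre, x along the rib to the rack, z up
- rack_row (a point): middle of the drip rack's row of four square holes, 35 mm wide, 0.055 along the station's x, axes as the station's: hole axes at y = -0.09, -0.03, 0.03, 0.09 from this point. It lies at the height of the floor that a tube's foot stands on, 36 mm above the bench; a lower guide round the holes reaches 12 mm above it, the upper one from 30 to 55 mm (the rack's top). Rack 50 mm wide (x)
- carrier: travel carrier, fixed: grey plastic rack 50 mm wide, 271 mm long along its y axis, 63 mm high; five square holes 35 mm wide with axes at x = 0, y = -0.10, -0.05, 0, 0.05, 0.10. The floor that a tube's foot stands on is 6 mm above the bench; a lower guide round the holes reaches to 18 mm, the upper one from 36 to 61 mm above the bench. Origin on the bench under its centre, z up
- scoop: loose aluminium scoop 130 mm long (x), 82 mm wide (y), 0.2 to 0.33 kg, on two feet. Its floor rises 12 degrees from the closed back (-x) to the open mouth (+x): pebbles rest at the back until the mouth is tipped well down (35 to 45 degrees empties it). A 10 mm divider along x makes two channels 32 mm wide, centred at y = -0.021 and 0.021. Side walls at most 62 mm high. Origin under its centre
- scoop_grip (a point): point to hold the scoop, in its wooden upright fin, 14 mm thick (y), 60 mm long (x); the fin's top is 22 mm above this point, which is 74 mm above the scoop's underside and 10 mm behind its origin
- scoop_mouth (a point): middle of the scoop's open front edge, on its floor: 64 mm ahead of the scoop's origin (+x) and 34 mm above its underside
- pebble1_c (a point): clay pebble, terracotta, a nearly round lump 18 to 21 mm across, 12 g; this point is its centre. Six pebbles lie in the scoop at the start, three in each channel; they roll easily
- pebble2_c (a point): clay pebble, terracotta, a nearly round lump 18 to 21 mm across, 12 g; this point is its centre. Six pebbles lie in the scoop at the start, three in each channel; they roll easily
- pebble3_c (a point): clay pebble, terracotta, a nearly round lump 18 to 21 mm across, 12 g; this point is its centre. Six pebbles lie in the scoop at the start, three in each channel; they roll easily
- pebble4_c (a point): clay pebble, terracotta, a nearly round lump 18 to 21 mm across, 12 g; this point is its centre. Six pebbles lie in the scoop at the start, three in each channel; they roll easily
- pebble5_c (a point): clay pebble, terracotta, a nearly round lump 18 to 21 mm across, 12 g; this point is its centre. Six pebbles lie in the scoop at the start, three in each channel; they roll easily
- pebble6_c (a point): clay pebble, terracotta, a nearly round lump 18 to 21 mm across, 12 g; this point is its centre. Six pebbles lie in the scoop at the start, three in each channel; they roll easily
- tube1_c (a point): capped sample tube, white plastic, 120 mm long, 30 mm diameter, its top 26 mm a ribbed cap of 34 mm diameter; 60 g. Its foot narrows to 24 mm over the last 5 mm. This point is its centre, 60 mm above the foot; z runs along the tube to the cap. Starts upright in a carrier hole; three or four are present, the other absent
- tube2_c (a point): capped sample tube, white plastic, 120 mm long, 30 mm diameter, its top 26 mm a ribbed cap of 34 mm diameter; 60 g. Its foot narrows to 24 mm over the last 5 mm. This point is its centre, 60 mm above the foot; z runs along the tube to the cap. Starts upright in a carrier hole; three or four are present, the other absent
- tube3_c (a point): capped sample tube, white plastic, 120 mm long, 30 mm diameter, its top 26 mm a ribbed cap of 34 mm diameter; 60 g. Its foot narrows to 24 mm over the last 5 mm. This point is its centre, 60 mm above the foot; z runs along the tube to the cap. Starts upright in a carrier hole; three or four are present, the other absent
- tube4_c (a point): capped sample tube, white plastic, 120 mm long, 30 mm diameter, its top 26 mm a ribbed cap of 34 mm diameter; 60 g. Its foot narrows to 24 mm over the last 5 mm. This point is its centre, 60 mm above the foot; z runs along the tube to the cap. Starts upright in a carrier hole; three or four are present, the other absent
- empty1_c (a point): open empty tube, white plastic, no cap, 100 mm long, 30 mm diameter, 60 g, narrowing to 24 mm over the last 5 mm at the foot. This point is its centre, 50 mm above the foot; z runs along the tube upwards. Starts upright in a hole of the drip rack; one or two are present
- empty2_c (a point): open empty tube, white plastic, no cap, 100 mm long, 30 mm diameter, 60 g, narrowing to 24 mm over the last 5 mm at the foot. This point is its centre, 50 mm above the foot; z runs along the tube upwards. Starts upright in a hole of the drip rack; one or two are present
- roll: roll of masking tape lying flat, 98 mm across, 25 mm high; bystander, origin under its centre
- block: cork sanding block 70 x 110 x 27 mm; bystander, origin under its centre
Mind the look-alikes: they are no part of the job. What is shaped like the part that bears tube2_c but green or turquoise is not meant.

How it is judged:
On the way, in this order (a step that is already met when the one before it is completed fails the run):
1. all six pebbles lie in the tray, at least two on each side of the rib (x of pebble1_c in the frame of station between -0.1 and 0.1 m and y of pebble1_c in the frame of station between -0.15 and 0.15 m and z of each of pebble1_c, pebble2_c, pebble3_c, pebble4_c, pebble5_c, pebble6_c in the frame of station below 0.04 m and x of pebble2_c in the frame of station between -0.1 and 0.1 m and y of pebble2_c in the frame of station between -0.15 and 0.15 m and x of pebble3_c in the frame of station between -0.1 and 0.1 m and y of pebble3_c in the frame of station between -0.15 and 0.15 m and x of pebble4_c in the frame of station between -0.1 and 0.1 m and y of pebble4_c in the frame of station between -0.15 and 0.15 m and x of pebble5_c in the frame of station between -0.1 and 0.1 m and y of pebble5_c in the frame of station between -0.15 and 0.15 m and x of pebble6_c in the frame of station between -0.1 and 0.1 m and y of pebble6_c in the frame of station between -0.15 and 0.15 m and (y of each of pebble1_c, pebble2_c in the frame of station above 0 m or y of each of pebble1_c, pebble3_c in the frame of station above 0 m or y of each of pebble1_c, pebble4_c in the frame of station above 0 m or y of each of pebble1_c, pebble5_c in the frame of station above 0 m or y of each of pebble1_c, pebble6_c in the frame of station above 0 m or y of each of pebble2_c, pebble3_c in the frame of station above 0 m or y of each of pebble2_c, pebble4_c in the frame of station above 0 m or y of each of pebble2_c, pebble5_c in the frame of station above 0 m or y of each of pebble2_c, pebble6_c in the frame of station above 0 m or y of each of pebble3_c, pebble4_c in the frame of station above 0 m or y of each of pebble3_c, pebble5_c in the frame of station above 0 m or y of each of pebble3_c, pebble6_c in the frame of station above 0 m or y of each of pebble4_c, pebble5_c in the frame of station above 0 m or y of each of pebble4_c, pebble6_c in the frame of station above 0 m or y of each of pebble5_c, pebble6_c in the frame of station above 0 m) and (y of each of pebble1_c, pebble2_c in the frame of station below 0 m or y of each of pebble1_c, pebble3_c in the frame of station below 0 m or y of each of pebble1_c, pebble4_c in the frame of station below 0 m or y of each of pebble1_c, pebble5_c in the frame of station below 0 m or y of each of pebble1_c, pebble6_c in the frame of station below 0 m or y of each of pebble2_c, pebble3_c in the frame of station below 0 m or y of each of pebble2_c, pebble4_c in the frame of station below 0 m or y of each of pebble2_c, pebble5_c in the frame of station below 0 m or y of each of pebble2_c, pebble6_c in the frame of station below 0 m or y of each of pebble3_c, pebble4_c in the frame of station below 0 m or y of each of pebble3_c, pebble5_c in the frame of station below 0 m or y of each of pebble3_c, pebble6_c in the frame of station below 0 m or y of each of pebble4_c, pebble5_c in the frame of station below 0 m or y of each of pebble4_c, pebble6_c in the frame of station below 0 m or y of each of pebble5_c, pebble6_c in the frame of station below 0 m)), for 0.2 s.
2. every capped tube stands fully seated in a hole of the drip rack (angle between each of tube1_c, tube2_c, tube3_c, tube4_c's own z axis and vertical below 0.2 rad and z of tube1_c in the frame of station between 0.09 and 0.101 m and x of tube1_c in the frame of station between 0.043 and 0.067 m and (y of tube1_c in the frame of station between -0.102 and -0.078 m or y of tube1_c in the frame of station between -0.042 and -0.018 m or y of tube1_c in the frame of station between 0.018 and 0.042 m or y of tube1_c in the frame of station between 0.078 and 0.102 m) and z of tube2_c in the frame of station between 0.09 and 0.101 m and x of tube2_c in the frame of station between 0.043 and 0.067 m and (y of tube2_c in the frame of station between -0.102 and -0.078 m or y of tube2_c in the frame of station between -0.042 and -0.018 m or y of tube2_c in the frame of station between 0.018 and 0.042 m or y of tube2_c in the frame of station between 0.078 and 0.102 m) and z of tube3_c in the frame of station between 0.09 and 0.101 m and x of tube3_c in the frame of station between 0.043 and 0.067 m and (y of tube3_c in the frame of station between -0.102 and -0.078 m or y of tube3_c in the frame of station between -0.042 and -0.018 m or y of tube3_c in the frame of station between 0.018 and 0.042 m or y of tube3_c in the frame of station between 0.078 and 0.102 m) and z of tube4_c in the frame of station between 0.09 and 0.101 m and x of tube4_c in the frame of station between 0.043 and 0.067 m and (y of tube4_c in the frame of station between -0.102 and -0.078 m or y of tube4_c in the frame of station between -0.042 and -0.018 m or y of tube4_c in the frame of station between 0.018 and 0.042 m or y of tube4_c in the frame of station between 0.078 and 0.102 m)), for 0.2 s.
At the end, for the whole second after the job is handed in: All pebbles in the tray, two or more each side of the rib; capped tubes in rack holes and empties in carrier holes, within 5 mm of the floor, 12 mm of the axis along x and y, tilt under 0.2 rad; scoop upright on the bench (0.2 rad), outside the tray and carrier (all of step 1 and all of step 2 and angle between each of empty1_c, empty2_c, scoop_grip's own z axis and vertical below 0.2 rad and z of empty1_c in the frame of carrier between 0.05 and 0.061 m and x of empty1_c in the frame of carrier between -0.012 and 0.012 m and (y of empty1_c in the frame of carrier between -0.112 and -0.088 m or y of empty1_c in the frame of carrier between -0.062 and -0.038 m or y of empty1_c in the frame of carrier between -0.012 and 0.012 m or y of empty1_c in the frame of carrier between 0.038 and 0.062 m or y of empty1_c in the frame of carrier between 0.088 and 0.112 m) and z of empty2_c in the frame of carrier between 0.05 and 0.061 m and x of empty2_c in the frame of carrier between -0.012 and 0.012 m and (y of empty2_c in the frame of carrier between -0.112 and -0.088 m or y of empty2_c in the frame of carrier between -0.062 and -0.038 m or y of empty2_c in the frame of carrier between -0.012 and 0.012 m or y of empty2_c in the frame of carrier between 0.038 and 0.062 m or y of empty2_c in the frame of carrier between 0.088 and 0.112 m) and height (world z) of scoop_grip between 0.064 and 0.086 m and (x of scoop_grip in the frame of station above 0.13 m or x of scoop_grip in the frame of station below -0.13 m or y of scoop_grip in the frame of station above 0.17 m or y of scoop_grip in the frame of station below -0.17 m) and (x of scoop_grip in the frame of carrier above 0.06 m or x of scoop_grip in the frame of carrier below -0.06 m or y of scoop_grip in the frame of carrier above 0.16 m or y of scoop_grip in the frame of carrier below -0.16 m)); the robot touches nothing.
It fails at once if the masking tape is moved more than 5 cm (distance of roll from where it was at the start of the episode above 0.05 m).
It fails at once if the sanding block is moved more than 5 cm (distance of block from where it was at the start of the episode above 0.05 m).
Of tube1, tube2, tube3, tube4 only 3 to 4 are there at a start; the rules pass over those that are not, and their reading is None.
Of empty1, empty2 only 1 to 2 are there at a start; the rules pass over those that are not, and their reading is None.
At some moment in a run one of scoop may be knocked a few centimetres aside while the robot is not near it.
It also fails if it takes over 208 s, if anything falls off the work surface, if the arm or the gripper's body presses on something with over 40 N, if the wrist force passes 120 N, or if a joint passes its speed limit or range.

ROBOT

A 6-joint arm with a two-finger parallel gripper is mounted at the origin on a cart in front of the work surface, level with it; the furniture and walls round the work are solid. World frame = base frame: x ahead of the robot, y to its left, z up, the work surface at z = 0. Lengths are in m, angles in rad, forces in N, time in s.
With the tool pointing down it reaches from about 0.35 to 0.975 m from the base axis. Payload 4.9 kg.
Tool frame: the origin (TCP) lies midway between the tips of the shut fingers; the grasp point (between the pads) lies 19 mm behind it; z points along the fingers, y is the line along which they close (so a half turn about z gives the same grasp; the last joint's range is limited). The gripper opens to 85 mm and grips with 20 to 120 N. Pads are 22 mm wide; open, the fingers measure 114 mm over their backs; the gripper's body (76 mm by 85 mm) begins 54 mm behind the grasp point. The pads swing forward as they close: fully open they stand 13 mm farther back than shut.
Start: joints at [1.153, 0.053, 1.613, -0, 1.476, -0.119], TCP at [0.184, 0.597, 0.231] pointing down, gripper open.
Joint ranges: [-3.01, 3.01], [-1.01, 2.22], [0.06, 2.58], [-1.02, 4.17], [0.09, 2.62], [-3.14, 3.14]. Speed limits (rad/s): [2.57, 2.57, 3.14, 3.14, 3.14, 3.14].

INTERFACE

Orientations are given as a rotation vector (axis times angle).
In Python, from station import ctrl gives the robot as it stands.
- The arm moves only by the shell command python3 -m handwheel 'ROWS' [FORCE]. ROWS is JSON, a list of rows, each an object with "gripper": the gripper command: -1 is fully open, 1 is shut, values between are in proportion; "offset": the shift along the tool's x, y, z in mm, a list of three; "rotation": the turn, a rotation vector about the tool's x, y, z in rad, a list of three. A call has exactly 8 rows; each row is the pose to reach, as a shift and turn from the pose commanded when the call began, along the tool's axes at that moment; what a row does not reach only later rows make up. A row lasts 1/8 s, in which the tool goes at most 62.5 mm and 10.7 degrees, less where a joint would pass 70% of its speed; a pose out of reach is approached as far as the arm can. A call with a gripper value outside its range is refused whole. The fingers move at their own pace and stop on an object; FORCE is the grip in N (left out, the last holds). Time passes only in rows, so rows that repeat a pose let the fingers close, or fill a call up. It gives the time, the measured TCP pose, the force, the opening and the grip force at its end, in the units of the state.
- ctrl.get_obs(): the state, without advancing time (a new reading comes with each control period).
- ctrl.get_image(name): name is "scene" or "top" or "wrist"; returns a dict with "image" (420x560x3 uint8, red, green, blue), "fovy" (degrees; the focal length in pixels is half the picture's height over the tangent of half this angle, whatever the lens; pixels are square), "cx", "cy" (the principal point, pixels), "xyz" and "attitude" of the camera in the world. Camera axes: x right, y up, looking along -z (the intrinsics and any distortion apply to the point x, -y, -z); pixel columns grow to the right and rows downward; lengths in m; the calibration is good to about 2 mm. The wrist camera is an equidistant fisheye: a pixel r from the principal point sees the ray r / f radians off the axis. A picture is of the moment at which its call begins. There is no depth.
- ctrl.finish_job(): hands the job in; it is judged then, once.
The state is a dict: "t": time; "q": joint angles; "dq": joint speeds; "effort": joint torques, N m; "tool_pos": TCP position; "tool_rot": TCP orientation; "contact_force": force on the tool from outside, world axes, zero at the start; "wrist_torque": the same for the moment, N m; "opening": finger opening in m; "grip_force": force on a finger pad.
Only numpy, scipy, OpenCV 4.12 (cv2) and the standard library are available. Lean on these libraries where they do the work, as an engineer would, in place of code of your own. Each camera call takes 0.05 s, during which the arm holds its last target. There are 200 camera calls.

## Working session

There is one attempt and no reset: what is moved stays moved. The work goes in short steps, Python scripts to look and compute and a shell command to move; the robot and the scene stay as the last step left them, time stands still between calls to the robot, and variables do not carry over. Pictures are saved under pics/ and viewed, at most 14 in all, crops included, and the job is handed in when it is done.

```bash
ls; mkdir -p pics; cat > h.py <<'E'
import numpy as np,cv2
from scipy.spatial.transform import Rotation as R
from station import ctrl
def snap(n,fn):
    d=ctrl.get_image(n); cv2.imwrite('pics/'+fn+'.png',d['image'][:,:,::-1]); np.save('pics/'+fn+'.npy',d,allow_pickle=True); return d
def load(fn): return np.load('pics/'+fn+'.npy',allow_pickle=True).item()
def att(d):
    a=np.array(d['attitude'],float)
    return a if a.shape==(3,3) else (R.from_rotvec(a).as_matrix() if a.size==3 else R.from_quat(a).as_matrix())
def px2w(d,u,v,z,fish=False):
    f=210/np.tan(np.radians(d['fovy'])/2); x=(u-d['cx'])/f; y=(v-d['cy'])/f
    if fish:
        r=np.hypot(x,y); s=np.sin(r)/max(r,1e-9); ray=np.array([x*s,-y*s,-np.cos(r)])
    else: ray=np.array([x,-y,-1.])
    w=att(d)@ray; c=np.array(d['xyz']); return c+w*(z-c[2])/w[2]
def w2px(d,p,fish=False):
    f=210/np.tan(np.radians(d['fovy'])/2); c=att(d).T@(np.array(p)-d['xyz']); x,y,z=c[0],-c[1],-c[2]
    if fish:
        r=np.hypot(x,y); t=np.arctan2(r,z); return d['cx']+f*t*x/r, d['cy']+f*t*y/r
    return d['cx']+f*x/z, d['cy']+f*y/z
E
python3 - <<'E'
from h import *
for n in('top','scene','wrist'):
    d=snap(n,n+'0'); print(n,{k:v for k,v in d.items() if k!='image'})
print(ctrl.get_obs())
im=[cv2.imread(f'pics/{n}0.png') for n in('top','scene')]
E
```

```text
pics
top {'fovy': 52.747507771831444, 'cx': 278.7451042380272, 'cy': 210.09005893566706, 'xyz': array([ 0.21681084, -0.06040878,  1.51481732]), 'attitude': array([ 0.16687588, -0.14699291, -1.48165353])}
scene {'fovy': 55.77567922854573, 'cx': 281.8668475089988, 'cy': 207.47520502871902, 'xyz': array([-0.19688203, -0.71890351,  0.90401133]), 'attitude': array([ 0.80930684, -0.36831538, -0.74718565])}
wrist {'fovy': 65.70646984690485, 'cx': 278.8218777528245, 'cy': 205.05200102931855, 'xyz': array([0.11209059, 0.61944252, 0.3730216 ]), 'attitude': array([-0.25731443, -0.18831702,  1.26189126])}
{'t': 0.15, 'q': array([ 1.15296102e+00,  5.32426467e-02,  1.61394868e+00,  1.09595024e-05,
        1.47600987e+00, -1.18985569e-01]), 'dq': array([ 0.00035561, -0.00212267, -0.00652316,  0.00031189,  0.00169558,
        0.00017214]), 'effort': array([ 3.56503297e-04, -3.94242024e+01, -3.70720160e+01, -1.17126660e-04,
        4.65976409e-03,  2.68904967e-05]), 'tool_pos': array([0.18380677, 0.59686301, 0.2303401 ]), 'tool_rot': array([-4.67623537e-01, -3.10615204e+00,  2.43134040e-03]), 'contact_force': array([-0.13853667, -0.69087832, -0.1050189 ]), 'wrist_torque': array([-0.00268376,  0.01533623, -0.02300004]), 'grip_force': 0.0, 'opening': 0.08530973351952933}
```

View pics/top0.png

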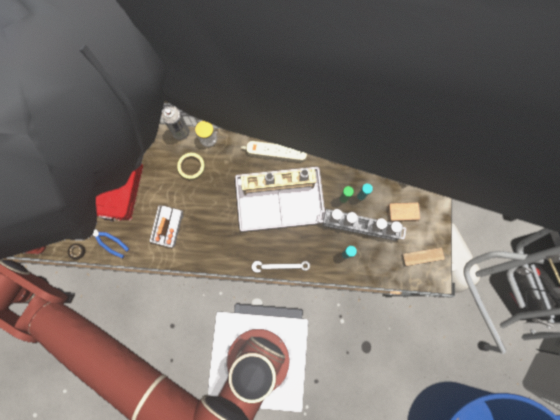

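View pics/scene0.png

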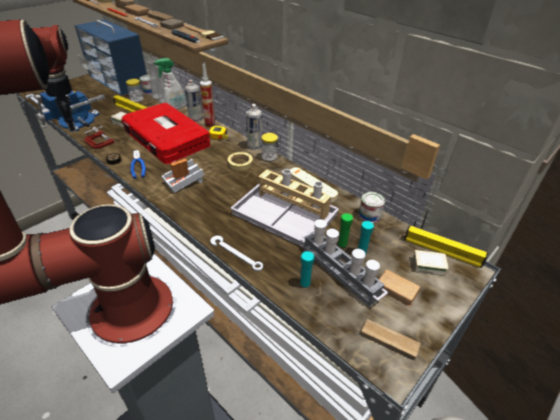

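The top view shows the scoop near (166,226), the tray near (280,200) with its rack along the upper edge, and the carrier near (362,224) with 4 white caps. The wrist is off to the side. I'll zoom in for measuring.

```bash
python3 - <<'E'
import cv2
a=cv2.imread('pics/top0.png')[150:260,140:300]; b=cv2.imread('pics/top0.png')[150:260,300:460]
cv2.imwrite('pics/tc.png',cv2.resize(a,None,fx=5,fy=5,interpolation=cv2.INTER_CUBIC))
cv2.imwrite('pics/td.png',cv2.resize(b[30:100,10:120],None,fx=7,fy=7,interpolation=cv2.INTER_CUBIC))
E
```

```text
(no output)
```

View pics/tc.png

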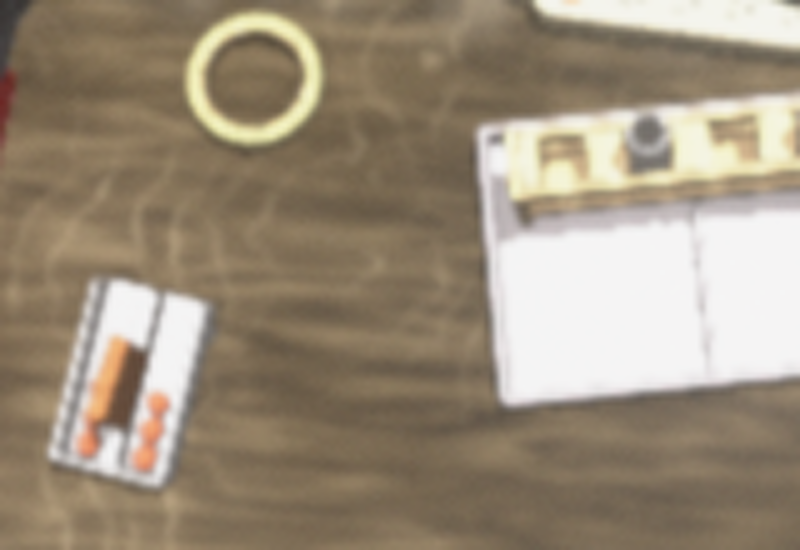

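View pics/td.png

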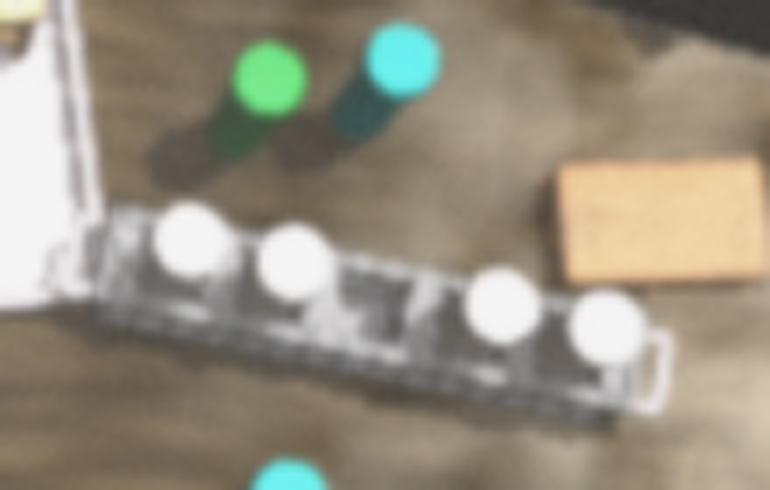

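Four capped tubes fill the carrier holes around a free middle hole. Empties stand in the rack near (269,176) and (304,174). The scoop's mouth points up in the image, toward +x, and its pebbles are at the back. Next I'll work out positions.

```bash
cat >> h.py <<'E'
def pose(): 
    o=ctrl.get_obs(); return np.array(o['tool_pos']),R.from_rotvec(o['tool_rot'])
def down(yaw,ref=None):
    "tool z down, tool y (closing line) at world angle yaw"
    y=np.array([np.cos(yaw),np.sin(yaw),0]); z=np.array([0,0,-1.]); return R.from_matrix(np.c_[np.cross(y,z),y,z])
def go(p,Rt=None,cur=None):
    P,Rc=cur or pose(); Rt=Rt or Rc
    off=Rc.inv().apply(np.array(p)-P)*1000; rv=(Rc.inv()*Rt).as_rotvec()
    print('off',off.round(1).tolist(),'rot',rv.round(3).tolist(),'deg',np.degrees(np.linalg.norm(rv)).round(1)); return np.array(p),Rt
E
python3 - <<'E'
from h import *
d=load('top0')
c=lambda U,V:(140+(U+.5)/5-.5,150+(V+.5)/5-.5)
e=lambda U,V:(310+(U+.5)/7-.5,180+(V+.5)/7-.5)
for n,(U,V),z in [('fin top far',(120,338),.096),('fin near',(98,423),.096),('tray FL',(480,128),.03),('tray NL',(503,403),.03),('emptyA',(648,133),.136)]:
    print(n,px2w(d,*c(U,V),z).round(4))
for U,V in[(190,240),(293,262),(501,305),(605,328)]: print('cap',px2w(d,*e(U,V),.126).round(4))
for n,(u,v) in dict(rib0=(279,190),rib1=(282,225)).items(): print(n,px2w(d,u,v,.02).round(4))
for n,(u,v) in dict(NR=(325,226),FR=(319,168)).items(): print(n,px2w(d,u,v,.03).round(4))
p,r=pose(); print(r.as_matrix().round(3)); print('cam in tool',r.inv().apply(load('wrist0')['xyz']-p).round(4))
E
```

```text
fin top far [0.4492 0.3596 0.096 ]
fin near [0.3899 0.3664 0.096 ]
tray FL [0.6362 0.1391 0.03  ]
tray NL [0.4361 0.1017 0.03  ]
emptyA [0.6122 0.0113 0.136 ]
cap [ 0.5037 -0.2245  0.126 ]
cap [ 0.4971 -0.274   0.126 ]
cap [ 0.4845 -0.3733  0.126 ]
cap [ 0.4776 -0.4228  0.126 ]
rib0 [ 0.5965 -0.0229  0.02  ]
rib1 [ 0.4687 -0.0444  0.02  ]
NR [ 0.4762 -0.1969  0.03  ]
FR [ 0.6886 -0.1618  0.03  ]
[[-0.956  0.294 -0.001]
 [ 0.294  0.956 -0.001]
 [ 0.    -0.002 -1.   ]]
cam in tool [ 0.0752  0.0002 -0.1427]
```

```bash
python3 - <<'E'
from h import *
go([.42,.363,.22],down(np.radians(83.5)))
E
```

```text
off [-294.6, -153.9, 10.5] rot [-0.002, -0.0, -0.185] deg 10.6
```

```bash
python3 -m handwheel '[{"gripper":-1,"offset":[-40,-20,0],"rotation":[0,0,-0.03]},{"gripper":-0.5,"offset":[-90,-45,2],"rotation":[0,0,-0.06]},{"gripper":0,"offset":[-145,-75,4],"rotation":[0,0,-0.09]},{"gripper":0,"offset":[-200,-105,6],"rotation":[0,0,-0.12]},{"gripper":0,"offset":[-250,-130,8],"rotation":[0,0,-0.15]},{"gripper":0,"offset":[-294,-154,10],"rotation":[0,0,-0.185]},{"gripper":0,"offset":[-294,-154,10],"rotation":[0,0,-0.185]},{"gripper":0,"offset":[-294,-154,10],"rotation":[0,0,-0.185]}]' 60
python3 - <<'E'
from h import *
d=snap('wrist','w1'); print(d['xyz'],d['attitude'],ctrl.get_obs()['q'])
print(w2px(d,[.42,.363,.096],True))
t=snap('top','top1'); a=t['image'][150:250,225:335,::-1]
cv2.imwrite('pics/te.png',cv2.resize(a,None,fx=6,fy=6,interpolation=cv2.INTER_CUBIC))
E
```

```text
t: 1.15
tool_pos: [0.4193, 0.3637, 0.221]
tool_rot: [-0.179, -3.136, -0.0]
contact_force: [0.1, 0.6, 0.8]
opening: 0.0429
grip_force: 0.0
[0.34478901 0.37259482 0.36391042] [-0.24238794 -0.21689857  1.44450015] [ 5.81212392e-01 -1.07432628e-01  1.78693940e+00  4.14469930e-04
  1.46246008e+00 -8.76504264e-01]
(np.float64(277.5612724314401), np.float64(198.0036693483083))
```

View pics/w1.png

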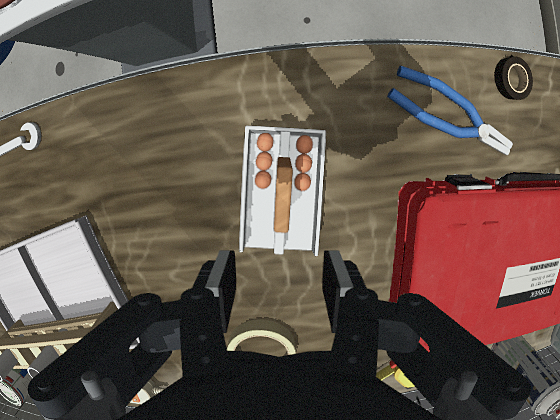

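View pics/te.png

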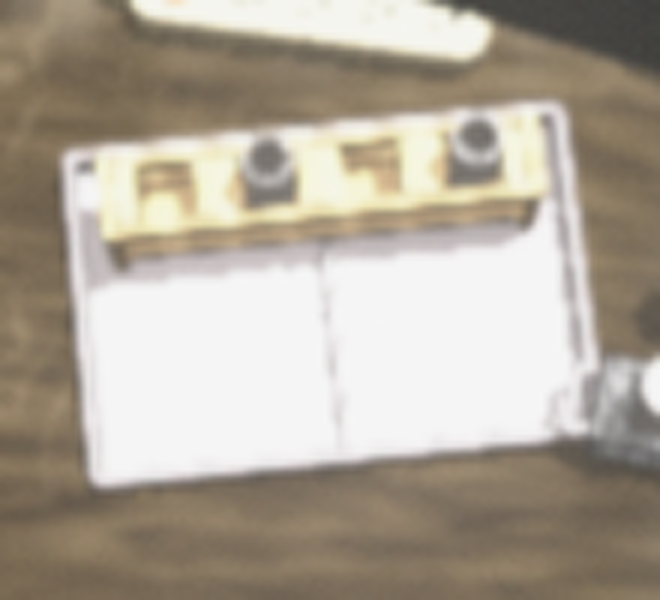

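The wrist view shows the fin top around (283,200), running nearly vertical in the image, with three pebbles in each channel near (263,160) and (304,160). In the tray crop the empties are in the 2nd and 4th rack holes from the left, with rims near (268,158) and (477,138).

```bash
python3 - <<'E'
from h import *
d=load('w1')
for n,(u,v),z in[('fin near',(285.5,168),.096),('fin far',(283,233),.096),('nearL',(246,128),.062),('nearR',(324.5,130),.062),('mouthL',(241,251),.034),('mouthR',(318,254),.034)]:
    print(n,px2w(d,u,v,z,True).round(4))
t=load('top1') ; c=lambda U,V:(225+(U+.5)/6-.5,150+(V+.5)/6-.5)
from scipy.optimize import least_squares
pts=[((64,150),(.1,.15,.03)),((563,101),(.1,-.15,.03)),((97,487),(-.1,.15,.03)),((322,250),(.02,0,.02)),((341,449),(-.097,0,.02)),((268,158),(.055,.03,.136)),((477,137),(.055,-.09,.136))]
def res(s):
    o=[]
    for (U,V),(x,y,z) in pts:
        w=px2w(t,*c(U,V),z); q=R.from_euler('z',s[2]).apply([x,y,0])[:2]+s[:2]; o+=list(w[:2]-q)
    return o
s=least_squares(res,[.56,-.03,.17]); print('station',s.x.round(4),np.degrees(s.x[2])); print((s.fun.reshape(-1,2)*1000).round(1).tolist())
E
```

```text
fin near [0.3948 0.3726 0.096 ]
fin far [0.4526 0.3641 0.096 ]
nearL [0.3593 0.3406 0.062 ]
nearR [0.3692 0.4126 0.062 ]
mouthL [0.494  0.3129 0.034 ]
mouthR [0.5077 0.3985 0.034 ]
station [ 0.5663 -0.027   0.1892] 10.843081767092333
[[2.1, 1.5], [1.7, -3.7], [-5.6, -2.0], [5.6, 2.7], [-0.3, 3.2], [-1.5, -1.6], [-2.1, -0.1]]
```

```bash
python3 - <<'E'
from h import *
go([.4225,.367,.058],down(np.radians(81.5)))
E
```

```text
off [-3.5, 3.0, 163.2] rot [0.0, -0.0, 0.036] deg 2.1
```

```bash
python3 -m handwheel '[{"gripper":0,"offset":[-3.5,3,30],"rotation":[0,0,0.036]},{"gripper":0,"offset":[-3.5,3,70],"rotation":[0,0,0.036]},{"gripper":0,"offset":[-3.5,3,110],"rotation":[0,0,0.036]},{"gripper":0,"offset":[-3.5,3,140],"rotation":[0,0,0.036]},{"gripper":0,"offset":[-3.5,3,155],"rotation":[0,0,0.036]},{"gripper":0,"offset":[-3.5,3,163],"rotation":[0,0,0.036]},{"gripper":0,"offset":[-3.5,3,163],"rotation":[0,0,0.036]},{"gripper":0,"offset":[-3.5,3,163],"rotation":[0,0,0.036]}]' 80
python3 -m handwheel '[{"gripper":0.3,"offset":[0,0,0],"rotation":[0,0,0]},{"gripper":0.5,"offset":[0,0,0],"rotation":[0,0,0]},{"gripper":0.7,"offset":[0,0,0],"rotation":[0,0,0]},{"gripper":0.9,"offset":[0,0,0],"rotation":[0,0,0]},{"gripper":1,"offset":[0,0,0],"rotation":[0,0,0]},{"gripper":1,"offset":[0,0,0],"rotation":[0,0,0]},{"gripper":1,"offset":[0,0,-4],"rotation":[0,0,0]},{"gripper":1,"offset":[0,0,-10],"rotation":[0,0,0]}]' 80
python3 - <<'E'
from h import *
snap('wrist','w2')
E
```

```text
t: 2.25
tool_pos: [0.4243, 0.3668, 0.0598]
tool_rot: [0.235, 3.131, 0.002]
contact_force: [0.4, -0.7, 0.3]
opening: 0.0427
grip_force: 0.0
t: 3.25
tool_pos: [0.4221, 0.3652, 0.0667]
tool_rot: [-0.235, -3.13, 0.004]
contact_force: [-0.5, -0.0, -3.7]
opening: 0.0128
grip_force: 78.0
```

View pics/w2.png

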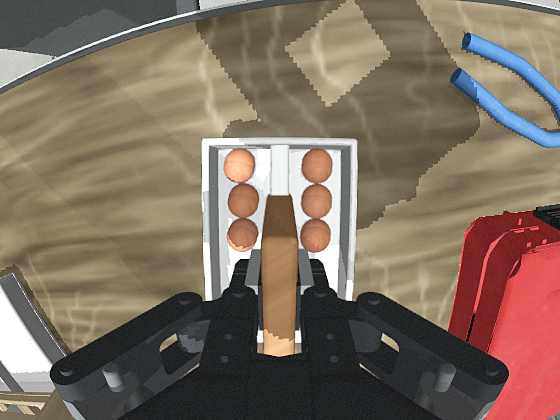

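The scoop is held square on its fin, with all six pebbles still at the back. Next I'll compute the pour poses, tilting about the mouth.

```bash
cat >> h.py <<'E'
ST=np.array([.5663,-.027,0]); SY=np.radians(10.6)
CA=np.array([.4907,-.3237,0]); CY=-np.radians(7.5)
def st(x,y,z): return ST+R.from_euler('z',SY).apply([x,y,z])
def ca(x,y,z): return CA+R.from_euler('z',CY).apply([x,y,z])
E
python3 - <<'E'
from h import *
d=load('w2'); p,r=pose()
n=px2w(d,280,236,.104,True); print('fin near',n, 'tool',r.inv().apply(n-p))
gt=r.inv().apply(n-p)+[-.030,0,0]; gt[1]=0; gt[2]=-.0215
print('grip in tool',gt)
cur=pose()
Tdown=down(np.pi/2+SY)
def tgt(th,mouth):  # scoop pitched th mouth-down; return TCP pose
    S=R.from_euler('z',SY)*R.from_euler('y',th)
    Rt=R.from_euler('z',SY)*R.from_euler('y',th)*R.from_euler('z',-SY)*Tdown
    g=np.array(mouth)-S.apply([.074,0,-.040]); return g-Rt.apply(gt),Rt
print('lift'); a=go(p+[0,0,.09],None,cur)
print('travel'); b=go(*tgt(0,st(-.045,0,.125)),cur=a)
for th in(15,30,45,52):
    print(th); b=go(*tgt(np.radians(th),st(-.045-.00*th,0,.125-.07*min(th,30)/30)),cur=b); print(b[0])
E
```

```text
fin near [0.39139487 0.37075037 0.104     ] tool [ 0.03193647  0.00018659 -0.03586575]
grip in tool [ 0.00193647  0.         -0.0215    ]
lift
off [0.1, -0.1, -90.0] rot [0.0, 0.0, 0.0] deg 0.0
travel
off [-89.9, -405.4, 14.9] rot [-0.001, -0.001, -0.335] deg 19.2
15
off [-7.2, 0.0, 17.0] rot [0.0, 0.262, 0.0] deg 15.0
[ 0.45835416 -0.04720151  0.12652104]
30
off [-16.3, -0.0, 15.8] rot [0.0, 0.262, 0.0] deg 15.0
[ 0.4698162  -0.04505645  0.10705324]
45
off [-7.2, 0.0, -18.0] rot [0.0, 0.262, 0.0] deg 15.0
[ 0.4848391  -0.04224499  0.11903809]
52
off [-2.8, -0.0, -8.6] rot [-0.0, 0.122, 0.0] deg 7.0
[ 0.4927877  -0.04075745  0.12317658]
```

```bash
python3 -m handwheel '[{"gripper":1,"offset":[0,0,-5],"rotation":[0,0,0]},{"gripper":1,"offset":[0,0,-18],"rotation":[0,0,0]},{"gripper":1,"offset":[0,0,-36],"rotation":[0,0,0]},{"gripper":1,"offset":[0,0,-54],"rotation":[0,0,0]},{"gripper":1,"offset":[0,0,-72],"rotation":[0,0,0]},{"gripper":1,"offset":[0,0,-84],"rotation":[0,0,0]},{"gripper":1,"offset":[0,0,-90],"rotation":[0,0,0]},{"gripper":1,"offset":[0,0,-90],"rotation":[0,0,0]}]' 80
python3 -m handwheel '[{"gripper":1,"offset":[-3,-12,0],"rotation":[0,0,-0.01]},{"gripper":1,"offset":[-9,-40,2],"rotation":[0,0,-0.035]},{"gripper":1,"offset":[-16,-72,3],"rotation":[0,0,-0.06]},{"gripper":1,"offset":[-23,-104,4],"rotation":[0,0,-0.085]},{"gripper":1,"offset":[-30,-136,5],"rotation":[0,0,-0.11]},{"gripper":1,"offset":[-37,-168,6],"rotation":[0,0,-0.14]},{"gripper":1,"offset":[-44,-200,7],"rotation":[0,0,-0.167]},{"gripper":1,"offset":[-51,-232,8],"rotation":[0,0,-0.193]}]' 80
python3 - <<'E'
from h import *
go([.4556,-.0478,.1425],down(np.pi/2+SY))
E
```

```text
t: 4.3
tool_pos: [0.4235, 0.3662, 0.1586]
tool_rot: [0.235, 3.132, 0.0]
contact_force: [-0.0, 0.7, -4.3]
opening: 0.013
grip_force: 78.1
t: 5.3
tool_pos: [0.4385, 0.1274, 0.1494]
tool_rot: [0.069, -3.139, 0.001]
contact_force: [0.3, -0.2, -3.2]
opening: 0.0129
grip_force: 78.4
off [-9.4, -175.8, 7.0] rot [-0.0, -0.001, -0.141] deg 8.1
```

```bash
python3 -m handwheel '[{"gripper":1,"offset":[-2,-32,1],"rotation":[0,0,-0.026]},{"gripper":1,"offset":[-4,-64,2],"rotation":[0,0,-0.05]},{"gripper":1,"offset":[-5,-96,3],"rotation":[0,0,-0.077]},{"gripper":1,"offset":[-5,-126,4],"rotation":[0,0,-0.1]},{"gripper":1,"offset":[-5,-150,5],"rotation":[0,0,-0.125]},{"gripper":1,"offset":[-5,-168,6],"rotation":[0,0,-0.141]},{"gripper":1,"offset":[-5,-176,6],"rotation":[0,0,-0.141]},{"gripper":1,"offset":[-5,-176,6],"rotation":[0,0,-0.141]}]' 80
python3 - <<'E'
from h import *
snap('wrist','w3'); print(ctrl.get_obs()['q'])
t=snap('top','top2'); a=t['image'][150:250,225:335,::-1]
w=load('w3')['image'][:,:,::-1]
cv2.imwrite('pics/c1.png',np.hstack([cv2.resize(w,(533,400)),cv2.resize(a,None,fx=2.4,fy=4,interpolation=cv2.INTER_CUBIC)]))
p=pose(); print(p[0]); go([.4513,-.0485,.1435],down(np.pi/2+SY),cur=p)
E
```

```text
t: 6.3
tool_pos: [0.4514, -0.0468, 0.1439]
tool_rot: [0.287, -3.128, -0.001]
contact_force: [0.3, 0.7, -3.6]
opening: 0.0128
grip_force: 78.5
[-2.66666118e-01 -3.06055554e-01  2.08746001e+00  3.36656656e-04
  1.36088381e+00 -2.02132929e+00]
[ 0.45161429 -0.0460882   0.14411312]
off [0.8, -2.3, 0.6] rot [0.0, -0.0, -0.001] deg 0.0
```

View pics/c1.png

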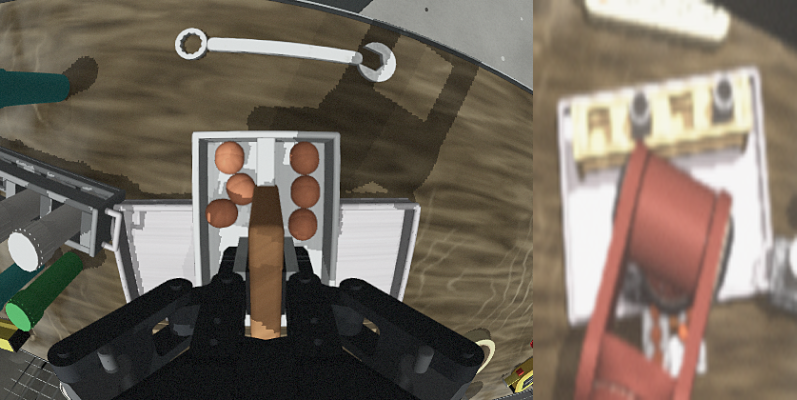

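The pebbles are still held, three per side. The tray's near corners are at about (118,205) and (420,205) in the crop. I'll check the lateral centring.

```bash
python3 - <<'E'
from h import *
d=load('w3'); s=560/533
a=px2w(d,108*s,202*s,.03,True);b=px2w(d,420*s,205*s,.03,True)
print(a,b,(a+b)/2,np.linalg.norm(a-b),'yaw',np.degrees(np.arctan2((b-a)[1],(b-a)[0]))-90,'pred mid',st(-.1,0,.03))
E
```

```text
[ 0.48918653 -0.19251204  0.03      ] [0.43789491 0.10212617 0.03      ] [ 0.46354072 -0.04519293  0.03      ] 0.29906940364266327 yaw 9.875280742119386 pred mid [ 0.46800647 -0.04539514  0.03      ]
```

```bash
sed -i 's/^ST=.*/ST=np.array([.564,-.0275,0]); SY=np.radians(10.2)/' h.py; python3 - <<'E'
from h import *
gt=np.array([.0019,0,-.0215]); p,r=pose(); cur=(p,r)
S0=R.from_euler('z',SY); m0=p+r.apply(gt)+S0.apply([.074,0,-.04]); print(m0)
for th in(8,16,24,32,40,46,52):
    Q=R.from_euler('z',SY)*R.from_euler('y',np.radians(th))*R.from_euler('z',-SY)
    m=m0+[0,0,-.065*min(th,32)/32]+S0.apply([0,-.001,0])
    Rt=Q*r; g=m-Q.apply(S0.apply([.074,0,-.04])); print(th,g-Rt.apply(gt)); go(g-Rt.apply(gt),Rt,cur)
E
```

```text
[ 0.52258432 -0.03334126  0.12561361]
8 [ 0.45501596 -0.0464922   0.13771826]
off [-3.3, -1.0, 6.4] rot [-0.001, 0.14, 0.0] deg 8.0
16 [ 0.45955905 -0.04567477  0.1307715 ]
off [-7.9, -1.1, 13.3] rot [-0.002, 0.279, 0.0] deg 16.0
24 [ 0.46533223 -0.04463601  0.12309178]
off [-13.8, -1.1, 21.0] rot [-0.003, 0.419, 0.0] deg 24.0
32 [ 0.47222312 -0.04339614  0.11451227]
off [-20.8, -1.1, 29.6] rot [-0.004, 0.558, 0.0] deg 32.0
40 [ 0.48009761 -0.0419793   0.1211337 ]
off [-28.8, -1.2, 23.0] rot [-0.004, 0.698, 0.0] deg 40.0
46 [ 0.4865574  -0.040817    0.12533294]
off [-35.3, -1.2, 18.8] rot [-0.005, 0.803, 0.0] deg 46.0
52 [ 0.4934138  -0.03958334  0.1288231 ]
off [-42.3, -1.3, 15.3] rot [-0.006, 0.908, 0.0] deg 52.0
```

```bash
python3 -m handwheel '[{"gripper":1,"offset":[-2,-1,3],"rotation":[0,0.07,0]},{"gripper":1,"offset":[-3.3,-1,6.4],"rotation":[0,0.14,0]},{"gripper":1,"offset":[-5.5,-1,10],"rotation":[0,0.21,0]},{"gripper":1,"offset":[-7.9,-1,13.3],"rotation":[0,0.28,0]},{"gripper":1,"offset":[-10.8,-1,17],"rotation":[0,0.35,0]},{"gripper":1,"offset":[-13.8,-1,21],"rotation":[0,0.42,0]},{"gripper":1,"offset":[-17,-1,25],"rotation":[0,0.49,0]},{"gripper":1,"offset":[-20.8,-1,29.6],"rotation":[0,0.558,0]}]' 80
python3 - <<'E'
from h import *
gt=np.array([.0019,0,-.0215]); p,r=pose(); cur=(p,r); print(ctrl.get_obs()['q'])
b=np.array([ 0.52258432,-0.03334126,.0606]);S0=R.from_euler('z',SY)
for th in(36,40,44,48,52):
    Q=R.from_euler('z',SY)*R.from_euler('y',np.radians(th))*R.from_euler('z',-SY)
    Rt=Q*down(np.pi/2+SY); go(b-Q.apply(S0.apply([.074,0,-.04]))-Rt.apply(gt),Rt,cur)
E
```

```text
t: 7.4
tool_pos: [0.4734, -0.0428, 0.1146]
tool_rot: [0.239, -2.574, 0.069]
contact_force: [-0.4, 0.6, -3.6]
opening: 0.0133
grip_force: 78.6
[-0.14516367  0.18414891  1.74866964 -0.17539554  1.73947515 -1.88389265]
off [-0.5, 0.6, -4.3] rot [-0.004, 0.07, 0.006] deg 4.1
off [-2.3, 0.5, -9.1] rot [-0.005, 0.14, 0.006] deg 8.0
off [-4.4, 0.5, -13.9] rot [-0.005, 0.21, 0.006] deg 12.0
off [-6.9, 0.5, -18.4] rot [-0.005, 0.28, 0.006] deg 16.0
off [-9.7, 0.4, -22.8] rot [-0.005, 0.35, 0.006] deg 20.0
```

```bash
python3 -m handwheel '[{"gripper":1,"offset":[-0.5,0,-4.3],"rotation":[0,0.07,0]},{"gripper":1,"offset":[-2.3,0,-9],"rotation":[0,0.14,0]},{"gripper":1,"offset":[-3.3,0,-11.5],"rotation":[0,0.175,0]},{"gripper":1,"offset":[-4.4,0,-14],"rotation":[0,0.21,0]},{"gripper":1,"offset":[-5.6,0,-16],"rotation":[0,0.245,0]},{"gripper":1,"offset":[-7,0,-18.4],"rotation":[0,0.28,0]},{"gripper":1,"offset":[-9.7,0,-22.8],"rotation":[0,0.35,0]},{"gripper":1,"offset":[-9.7,0,-22.8],"rotation":[0,0.35,0]}]' 80
python3 - <<'E'
from h import *
snap('wrist','w4');t=snap('scene','sc4'); a=t['image'][150:250,220:340,::-1]
w=load('w4')['image'][:,:,::-1]
cv2.imwrite('pics/c2.png',np.vstack([w[:300],cv2.resize(a,(560,300),interpolation=cv2.INTER_CUBIC)]))
E
```

```text
t: 8.4
tool_pos: [0.4927, -0.0399, 0.128]
tool_rot: [0.206, -2.225, 0.1]
contact_force: [-0.5, -0.1, -3.5]
opening: 0.0131
grip_force: 78.6
```

View pics/c2.png

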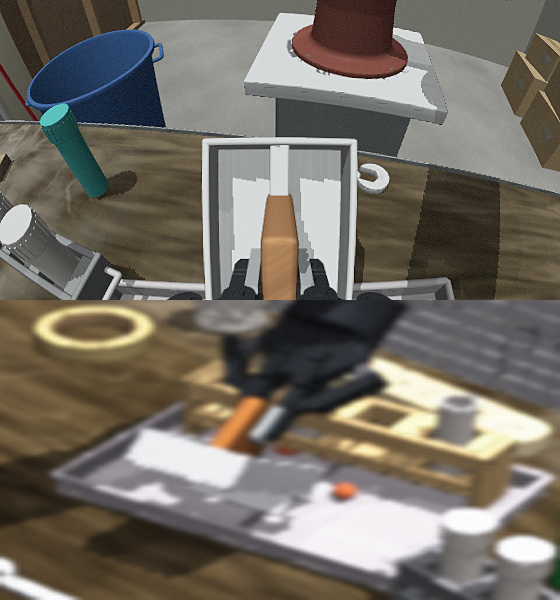

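The scoop is empty and the pebbles are down in the tray. Now I'll untilt and carry the scoop back.

```bash
python3 - <<'E'
from h import *
c=pose()
a=go([.451,-.046,.18],down(np.pi/2+SY),c)
b=go([.43,.36,.15],down(np.radians(81.5)),a)
E
```

```text
off [66.2, 1.6, 1.4] rot [-0.003, -0.908, 0.006] deg 52.0
off [-51.2, 403.3, 30.0] rot [0.0, 0.0, 0.326] deg 18.7
```

```bash
python3 -m handwheel '[{"gripper":1,"offset":[9,0,0],"rotation":[0,-0.11,0]},{"gripper":1,"offset":[19,0,0],"rotation":[0,-0.24,0]},{"gripper":1,"offset":[29,0,0],"rotation":[0,-0.38,0]},{"gripper":1,"offset":[39,0,0],"rotation":[0,-0.52,0]},{"gripper":1,"offset":[49,1,1],"rotation":[0,-0.66,0]},{"gripper":1,"offset":[58,1,1],"rotation":[0,-0.79,0]},{"gripper":1,"offset":[66,1.6,1.4],"rotation":[0,-0.908,0]},{"gripper":1,"offset":[66,1.6,1.4],"rotation":[0,-0.908,0]}]' 80
python3 -m handwheel '[{"gripper":1,"offset":[-5,35,0],"rotation":[0,0,0.03]},{"gripper":1,"offset":[-12,90,5],"rotation":[0,0,0.07]},{"gripper":1,"offset":[-19,150,10],"rotation":[0,0,0.12]},{"gripper":1,"offset":[-27,210,15],"rotation":[0,0,0.17]},{"gripper":1,"offset":[-35,270,20],"rotation":[0,0,0.22]},{"gripper":1,"offset":[-43,330,25],"rotation":[0,0,0.27]},{"gripper":1,"offset":[-48,375,28],"rotation":[0,0,0.3]},{"gripper":1,"offset":[-51,403,30],"rotation":[0,0,0.326]}]' 80
python3 -m handwheel '[{"gripper":1,"offset":[0,0,15],"rotation":[0,0,0]},{"gripper":1,"offset":[0,0,35],"rotation":[0,0,0]},{"gripper":1,"offset":[0,0,55],"rotation":[0,0,0]},{"gripper":1,"offset":[0,0,72],"rotation":[0,0,0]},{"gripper":1,"offset":[0,0,80],"rotation":[0,0,0]},{"gripper":1,"offset":[0,0,84],"rotation":[0,0,0]},{"gripper":1,"offset":[0,0,86],"rotation":[0,0,0]},{"gripper":1,"offset":[0,0,86],"rotation":[0,0,0]}]' 80
python3 - <<'E'
from h import *
o=ctrl.get_obs(); print(o['tool_pos'],o['tool_rot'])
t=snap('top','top3'); a=t['image'][150:250,225:335,::-1]
cv2.imwrite('pics/c3.png',cv2.resize(a,None,fx=6,fy=6,interpolation=cv2.INTER_CUBIC))
E
```

```text
t: 9.5
tool_pos: [0.4493, -0.0462, 0.1808]
tool_rot: [-0.287, 3.128, -0.001]
contact_force: [0.4, -0.5, -3.5]
opening: 0.013
grip_force: 78.6
t: 10.5
tool_pos: [0.4265, 0.3617, 0.1489]
tool_rot: [-0.22, -3.131, 0.004]
contact_force: [-0.3, -0.5, -2.9]
opening: 0.0134
grip_force: 79.1
t: 11.5
tool_pos: [0.4278, 0.3597, 0.0647]
tool_rot: [0.222, 3.133, 0.001]
contact_force: [0.3, 0.2, -2.5]
opening: 0.013
grip_force: 79.3
[0.42781522 0.35974698 0.06465521] [2.22448993e-01 3.13287034e+00 9.09441515e-04]
```

View pics/c3.png

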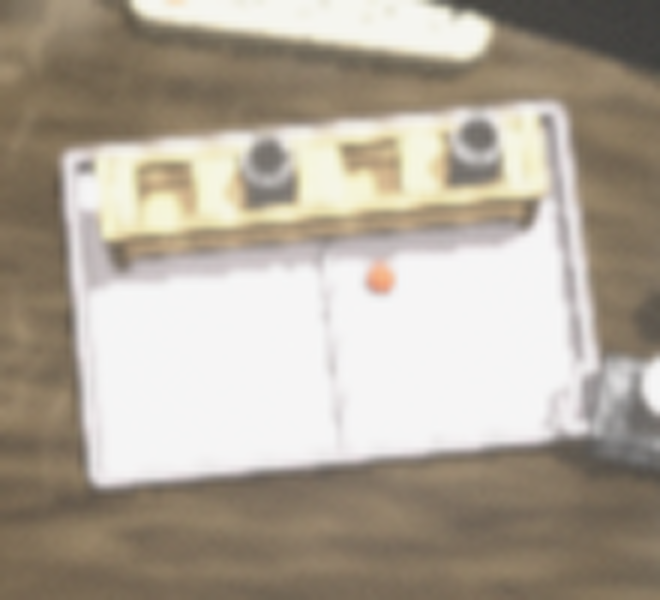

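One pebble shows on the right side of the rib and the others are under the rack, to be checked with the wrist camera later. I'll set the scoop down now.

```bash
python3 -m handwheel '[{"gripper":1,"offset":[0,0,2],"rotation":[0,0,0]},{"gripper":1,"offset":[0,0,4],"rotation":[0,0,0]},{"gripper":1,"offset":[0,0,5],"rotation":[0,0,0]},{"gripper":1,"offset":[0,0,5.5],"rotation":[0,0,0]},{"gripper":0.5,"offset":[0,0,5.5],"rotation":[0,0,0]},{"gripper":0.2,"offset":[0,0,5.5],"rotation":[0,0,0]},{"gripper":0.1,"offset":[0,0,5.5],"rotation":[0,0,0]},{"gripper":0,"offset":[0,0,5.5],"rotation":[0,0,0]}]' 60
python3 -m handwheel '[{"gripper":0,"offset":[0,0,-10],"rotation":[0,0,0]},{"gripper":0,"offset":[0,0,-30],"rotation":[0,0,0]},{"gripper":0,"offset":[0,0,-60],"rotation":[0,0,0]},{"gripper":0,"offset":[0,0,-100],"rotation":[0,0,0]},{"gripper":0,"offset":[0,0,-140],"rotation":[0,0,0]},{"gripper":0,"offset":[0,0,-180],"rotation":[0,0,0]},{"gripper":0,"offset":[0,0,-200],"rotation":[0,0,0]},{"gripper":0,"offset":[0,0,-200],"rotation":[0,0,0]}]' 60
python3 - <<'E'
from h import *
c=pose(); a=go([.42,-.03,.20],down(np.pi/2+SY),c)
b=go([.55,.02,.24],down(np.pi/2+SY),a)
print(st(.055,.03,.136),st(.055,-.09,.136))
E
```

```text
t: 12.55
tool_pos: [0.4276, 0.3596, 0.0587]
tool_rot: [0.223, 3.133, 0.0]
contact_force: [0.3, -1.1, -0.1]
opening: 0.0426
grip_force: 0.0
t: 13.55
tool_pos: [0.4282, 0.36, 0.261]
tool_rot: [0.222, 3.13, 0.004]
contact_force: [-0.1, -0.1, -0.4]
opening: 0.0425
grip_force: 0.0
off [-46.8, -387.4, 60.1] rot [0.002, 0.004, -0.32] deg 18.3
off [-136.8, 26.2, -40.0] rot [0.0, 0.0, 0.0] deg 0.0
[0.61281822 0.01176553 0.136     ] [ 0.63406839 -0.10633794  0.136     ]
```

```bash
python3 -m handwheel '[{"gripper":0,"offset":[-5,-45,5],"rotation":[0,0,-0.05]},{"gripper":0,"offset":[-12,-100,10],"rotation":[0,0,-0.1]},{"gripper":0,"offset":[-20,-155,20],"rotation":[0,0,-0.15]},{"gripper":0,"offset":[-28,-210,30],"rotation":[0,0,-0.2]},{"gripper":0,"offset":[-36,-265,40],"rotation":[0,0,-0.25]},{"gripper":0,"offset":[-42,-320,50],"rotation":[0,0,-0.3]},{"gripper":0,"offset":[-47,-370,60],"rotation":[0,0,-0.32]},{"gripper":0,"offset":[-47,-387,60],"rotation":[0,0,-0.32]}]' 60
python3 -m handwheel '[{"gripper":0,"offset":[0,0,5],"rotation":[0,-0.13,0]},{"gripper":0,"offset":[0,0,10],"rotation":[0,-0.26,0]},{"gripper":0,"offset":[0,0,20],"rotation":[0,-0.39,0]},{"gripper":0,"offset":[0,0,30],"rotation":[0,-0.52,0]},{"gripper":0,"offset":[0,0,40],"rotation":[0,-0.65,0]},{"gripper":0,"offset":[0,0,50],"rotation":[0,-0.78,0]},{"gripper":0,"offset":[0,0,55],"rotation":[0,-0.9,0]},{"gripper":0,"offset":[0,0,60],"rotation":[0,-0.9,0]}]' 60
python3 - <<'E'
from h import *
d=snap('wrist','w5'); print(d['xyz'])
print(ctrl.get_obs()['q'])
u,v=w2px(d,st(.05,0,.01),True); print(u,v)
for p in [(.03,.15,.003),(.03,-.15,.003),(-.1,0,.03)]: print(w2px(d,st(*p),True))
E
```

```text
t: 14.55
tool_pos: [0.4172, -0.0321, 0.1951]
tool_rot: [0.274, -3.124, -0.002]
contact_force: [-0.5, 0.8, 0.6]
opening: 0.0427
grip_force: 0.0
t: 15.55
tool_pos: [0.453, -0.0425, 0.1837]
tool_rot: [-0.207, 2.278, 0.108]
contact_force: [0.6, 0.1, -0.3]
opening: 0.0431
grip_force: 0.0
[ 0.29871656 -0.07139499  0.22084786]
[-0.61526504 -1.00901879  2.58398762  0.69687422  1.02041036 -2.57444914]
271.7551167127774 150.41197345181155
(np.float64(398.2670204539258), np.float64(138.2264221521432))
(np.float64(145.8500524650425), np.float64(139.90477437208983))
(np.float64(269.67772018421994), np.float64(65.16013365734926))
```

View pics/w5.png

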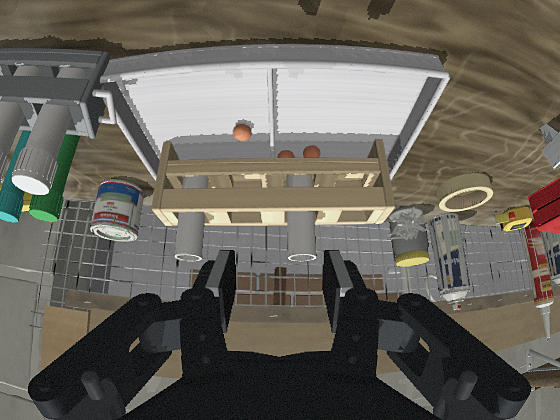

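On the −y side one pebble shows at (243,131). On the +y side there are two, at (286,156) and (312,152). I'll find the rest numerically by colour.

```bash
python3 - <<'E'
from h import *
d=load('w5'); im=cv2.cvtColor(d['image'],cv2.COLOR_RGB2HSV)[:270]
m=cv2.inRange(im,(0,110,50),(14,255,255)); n,l,s,c=cv2.connectedComponentsWithStats(m)
for i in range(1,n):
    if s[i,4]>3: print(s[i],c[i].round(1),px2w(d,*c[i],.013,True).round(3), (R.from_euler('z',-SY).apply(px2w(d,*c[i],.013,True)-ST)).round(3))
p,r=pose()
a=go([.45,-.03,.24],down(np.pi/2+SY))
E
```

```text
[233 124  18  17 235] [241.8 132.1] [ 0.579 -0.057  0.013] [ 0.009 -0.031  0.013]
[303 146  17  12 172] [311.1 152. ] [0.604 0.026 0.013] [0.049 0.046 0.013]
[278 151  16   7  95] [285.6 154.3] [ 0.614 -0.002  0.013] [0.054 0.016 0.013]
[525 177  35  65 860] [544.3 212.4] [0.703 0.62  0.013] [0.252 0.613 0.013]
[107 182   5   1   5] [109. 182.] [ 0.719 -0.244  0.013] [ 0.114 -0.24   0.013]
[113 182   4   1   4] [114.5 182. ] [ 0.718 -0.234  0.013] [ 0.115 -0.231  0.013]
[107 202   7   2  12] [109.8 202.5] [ 0.796 -0.266  0.013] [ 0.187 -0.276  0.013]
[558 210   2   5   8] [558.5 211.6] [0.692 0.673 0.013] [0.25  0.667 0.013]
[ 94 213   8   6  27] [ 97.1 215.4] [ 0.864 -0.313  0.013] [ 0.245 -0.334  0.013]
[108 213   4   2   4] [109.5 213.2] [ 0.847 -0.282  0.013] [ 0.234 -0.3    0.013]
[509 212   6   7  37] [511.5 215.3] [0.733 0.522 0.013] [0.264 0.511 0.013]
[103 215   4   2   5] [104.2 215.8] [ 0.863 -0.298  0.013] [ 0.247 -0.319  0.013]
[114 214  14   7  50] [121.6 217.1] [ 0.863 -0.261  0.013] [ 0.252 -0.283  0.013]
[108 216   6   2  10] [110.1 216.6] [ 0.865 -0.286  0.013] [ 0.25  -0.308  0.013]
[ 97 221  17   2  19] [105.5 221.3] [ 0.894 -0.305  0.013] [ 0.275 -0.332  0.013]
[115 222  14   5  20] [121.6 224.2] [ 0.903 -0.273  0.013] [ 0.29  -0.301  0.013]
[130 227   8   6  10] [133.2 228.9] [ 0.927 -0.254  0.013] [ 0.317 -0.287  0.013]
[527 240  20  30 231] [535.4 256.8] [1.098 1.126 0.013] [0.729 1.041 0.013]
[282 268   4   2   6] [283.3 268.5] [1.206 0.114 0.013] [0.657 0.026 0.013]
off [-42.1, 12.8, -37.3] rot [0.013, 0.855, 0.004] deg 49.0
```

```bash
python3 -m handwheel '[{"gripper":0,"offset":[-5,2,-5],"rotation":[0,0.13,0]},{"gripper":0,"offset":[-12,4,-10],"rotation":[0,0.26,0]},{"gripper":0,"offset":[-19,6,-16],"rotation":[0,0.39,0]},{"gripper":0,"offset":[-26,8,-22],"rotation":[0,0.52,0]},{"gripper":0,"offset":[-33,10,-28],"rotation":[0,0.65,0]},{"gripper":-0.2,"offset":[-38,12,-33],"rotation":[0,0.77,0]},{"gripper":-0.4,"offset":[-42,13,-37],"rotation":[0,0.855,0]},{"gripper":-0.4,"offset":[-42,13,-37],"rotation":[0,0.855,0]}]' 60
python3 - <<'E'
from h import *
c=pose(); print(c[0],c[1].as_rotvec()); go(st(.055,.03,.22),down(0),c)
E
```

```text
t: 16.6
tool_pos: [0.4506, -0.0288, 0.2399]
tool_rot: [-0.298, 3.127, 0.013]
contact_force: [-0.0, 0.9, -0.7]
opening: 0.0599
grip_force: 0.0
[ 0.45058467 -0.0287659   0.23987387] [-0.29753538  3.1271293   0.01303084]
off [-166.9, 9.0, 20.1] rot [0.007, -0.006, 1.761] deg 100.9
```

```bash
python3 -m handwheel '[{"gripper":-0.4,"offset":[-15,1,0],"rotation":[0,0,0.18]},{"gripper":-0.4,"offset":[-30,1,0],"rotation":[0,0,0.36]},{"gripper":-0.4,"offset":[-45,2,0],"rotation":[0,0,0.54]},{"gripper":-0.4,"offset":[-60,2,0],"rotation":[0,0,0.72]},{"gripper":-0.4,"offset":[-75,3,0],"rotation":[0,0,0.9]},{"gripper":-0.4,"offset":[-90,4,0],"rotation":[0,0,1.08]},{"gripper":-0.4,"offset":[-110,5,5],"rotation":[0,0,1.26]},{"gripper":-0.4,"offset":[-130,6,10],"rotation":[0,0,1.44]}]' 60
python3 - <<'E'
from h import *
c=pose(); go(st(.055,.03,.22),down(0),c)
E
```

```text
t: 17.6
tool_pos: [0.5764, 0.0009, 0.2305]
tool_rot: [-1.846, -2.537, -0.012]
contact_force: [-0.1, -0.4, 0.1]
opening: 0.0597
grip_force: 0.0
off [-0.9, 37.9, 10.6] rot [0.003, -0.008, 0.313] deg 17.9
```

```bash
python3 -m handwheel '[{"gripper":-0.4,"offset":[0,10,3],"rotation":[0,0,0.11]},{"gripper":-0.4,"offset":[-0.5,22,6],"rotation":[0,0,0.22]},{"gripper":-0.4,"offset":[-0.9,32,8],"rotation":[0.003,-0.008,0.313]},{"gripper":-0.4,"offset":[-0.9,37.9,10.6],"rotation":[0.003,-0.008,0.313]},{"gripper":-0.4,"offset":[-0.9,37.9,10.6],"rotation":[0.003,-0.008,0.313]},{"gripper":-0.4,"offset":[-0.9,37.9,10.6],"rotation":[0.003,-0.008,0.313]},{"gripper":-0.4,"offset":[-0.9,37.9,10.6],"rotation":[0.003,-0.008,0.313]},{"gripper":-0.4,"offset":[-0.9,37.9,10.6],"rotation":[0.003,-0.008,0.313]}]' 60
python3 - <<'E'
from h import *
d=snap('wrist','w6'); c=pose(); print(c[0],c[1].as_rotvec())
for y in (.09,.03,-.03,-.09): print(y,w2px(d,st(.055,y,.136 if y in(.03,-.09) else .091),True))
for k in 0,1,2,3,4: print(w2px(d,ca(0,-.1+.05*k,.126),True))
E
```

```text
t: 18.6
tool_pos: [0.6134, 0.0117, 0.2216]
tool_rot: [2.215, 2.228, 0.002]
contact_force: [0.2, 0.2, 0.6]
opening: 0.0603
grip_force: 0.0
[0.61347254 0.01172455 0.22157746] [2.21456973e+00 2.22754162e+00 1.50820452e-03]
0.09 (np.float64(265.7090871165096), np.float64(127.55967855063437))
0.03 (np.float64(278.05120074700847), np.float64(211.8138919467944))
-0.03 (np.float64(289.1685482941778), np.float64(256.87268917557924))
-0.09 (np.float64(301.158714878284), np.float64(336.6836564831449))
(np.float64(190.67215551989096), np.float64(471.14394882856766))
(np.float64(188.96584960903238), np.float64(457.92823112118174))
(np.float64(187.12666745686613), np.float64(442.3154901639888))
(np.float64(185.17445963699805), np.float64(423.6837875874357))
(np.float64(183.16053135977512), np.float64(401.2281314454684))
```

View pics/w6.png

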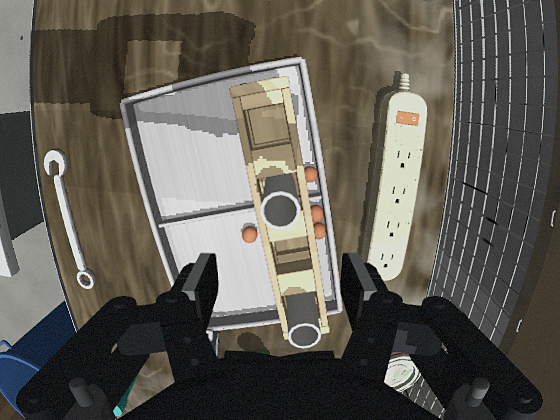

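All six pebbles are in the tray, three on each side of the rib: behind the rack there is one at (311,174) on +y and two at (317,213) and (319,231) on −y. The rims at (281,210) and (305,336) put the station about 2 mm further along +x, so I'll update and pick empty A.

```bash
sed -i 's/^ST=.*/ST=np.array([.566,-.0268,0]); SY=np.radians(10.3)/' h.py; python3 - <<'E'
from h import *
c=pose(); a=go(st(.055,.03,.103),down(0),c)
b=go(a[0]+[0,0,.12],down(0),a)
e=go(ca(0,0,.19),down(0),b)
print(ca(0,0,0),c[0])
E
```

```text
off [0.8, 1.2, 118.6] rot [0.001, -0.0, 0.006] deg 0.3
off [0.0, 0.0, -120.0] rot [0.0, 0.0, 0.0] deg 0.0
off [-336.3, -124.0, 33.0] rot [0.0, 0.0, 0.0] deg 0.0
[ 0.4907 -0.3237  0.    ] [0.61347254 0.01172455 0.22157746]
```

```bash
python3 -m handwheel '[{"gripper":-0.4,"offset":[0.8,1.2,30],"rotation":[0,0,0]},{"gripper":-0.4,"offset":[0.8,1.2,70],"rotation":[0,0,0]},{"gripper":-0.4,"offset":[0.8,1.2,105],"rotation":[0,0,0]},{"gripper":-0.4,"offset":[0.8,1.2,118],"rotation":[0,0,0]},{"gripper":-0.1,"offset":[0.8,1.2,118],"rotation":[0,0,0]},{"gripper":0.3,"offset":[0.8,1.2,118],"rotation":[0,0,0]},{"gripper":1,"offset":[0.8,1.2,118],"rotation":[0,0,0]},{"gripper":1,"offset":[0.8,1.2,118],"rotation":[0,0,0]}]' 40
python3 -m handwheel '[{"gripper":1,"offset":[0,0,0],"rotation":[0,0,0]},{"gripper":1,"offset":[0,0,-10],"rotation":[0,0,0]},{"gripper":1,"offset":[0,0,-30],"rotation":[0,0,0]},{"gripper":1,"offset":[0,0,-55],"rotation":[0,0,0]},{"gripper":1,"offset":[0,0,-80],"rotation":[0,0,0]},{"gripper":1,"offset":[0,0,-105],"rotation":[0,0,0]},{"gripper":1,"offset":[0,0,-120],"rotation":[0,0,0]},{"gripper":1,"offset":[0,0,-120],"rotation":[0,0,0]}]' 40
python3 - <<'E'
from h import *
d=snap('wrist','w7'); c=pose(); print(c[0]); go(ca(0,0,.222),down(0),c)
E
```

```text
t: 19.65
tool_pos: [0.6162, 0.0125, 0.1056]
tool_rot: [2.213, 2.226, 0.005]
contact_force: [0.3, 0.3, 4.6]
opening: 0.0288
grip_force: 39.7
t: 20.65
tool_pos: [0.6155, 0.0126, 0.2254]
tool_rot: [2.213, 2.226, 0.004]
contact_force: [-0.7, -0.0, -0.7]
opening: 0.0286
grip_force: 39.4
[0.61473343 0.01262965 0.22371776]
off [-335.6, -126.0, 1.5] rot [0.001, -0.0, 0.006] deg 0.3
```

```bash
python3 -m handwheel '[{"gripper":1,"offset":[-30,-11,0],"rotation":[0,0,0]},{"gripper":1,"offset":[-75,-28,0],"rotation":[0,0,0]},{"gripper":1,"offset":[-125,-47,0],"rotation":[0,0,0]},{"gripper":1,"offset":[-175,-66,0],"rotation":[0,0,0]},{"gripper":1,"offset":[-225,-85,0],"rotation":[0,0,0]},{"gripper":1,"offset":[-275,-104,1],"rotation":[0,0,0]},{"gripper":1,"offset":[-315,-118,1],"rotation":[0,0,0]},{"gripper":1,"offset":[-336,-126,1.5],"rotation":[0,0,0.006]}]' 40
python3 -m handwheel '[{"gripper":1,"offset":[0,0,0],"rotation":[0,0,0]},{"gripper":1,"offset":[0,0,0],"rotation":[0,0,0]},{"gripper":1,"offset":[0,0,0],"rotation":[0,0,0]},{"gripper":1,"offset":[0,0,0],"rotation":[0,0,0]},{"gripper":1,"offset":[0,0,0],"rotation":[0,0,0]},{"gripper":1,"offset":[0,0,0],"rotation":[0,0,0]},{"gripper":1,"offset":[0,0,0],"rotation":[0,0,0]},{"gripper":1,"offset":[0,0,0],"rotation":[0,0,0]}]' 40
python3 - <<'E'
from h import *
d=snap('wrist','w8'); c=pose(); print(c[0]); im=d['image'][:,:,::-1].copy()
for k in (-.1,-.05,.05,.1):
    u,v=w2px(d,ca(0,k,.126),True); print(k,round(u),round(v)); cv2.drawMarker(im,(int(u),int(v)),(0,0,255),0,10)
for x in(-.0175,.0175):
  for y in(-.0175,.0175):
    u,v=w2px(d,ca(x,y,.061),True);cv2.drawMarker(im,(int(u),int(v)),(255,0,255),0,8)
cv2.imwrite('pics/w8m.png',im)
E
```

```text
t: 21.7
tool_pos: [0.4893, -0.3253, 0.22]
tool_rot: [-2.222, -2.217, -0.001]
contact_force: [-0.1, -0.5, -0.3]
opening: 0.0289
grip_force: 39.5
t: 22.7
tool_pos: [0.4906, -0.3241, 0.2216]
tool_rot: [2.222, 2.221, 0.001]
contact_force: [0.1, -0.3, -0.9]
opening: 0.0293
grip_force: 39.5
[ 0.4906159  -0.32414627  0.22163871]
-0.1 264 313
-0.05 271 265
0.05 288 143
0.1 297 75
```

View pics/w8m.png

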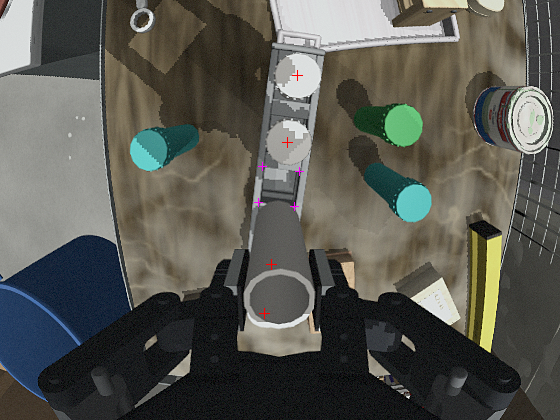

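The predicted cap marks match the caps at (298,75) and (288,142) to within 1 px, so the carrier pose is good. I'll insert the empty in the middle hole.

```bash
python3 -m handwheel '[{"gripper":1,"offset":[0,0,25],"rotation":[0,0,0]},{"gripper":1,"offset":[0,0,50],"rotation":[0,0,0]},{"gripper":1,"offset":[0,0,75],"rotation":[0,0,0]},{"gripper":1,"offset":[0,0,100],"rotation":[0,0,0]},{"gripper":1,"offset":[0,0,120],"rotation":[0,0,0]},{"gripper":1,"offset":[0,0,134],"rotation":[0,0,0]},{"gripper":1,"offset":[0,0,142],"rotation":[0,0,0]},{"gripper":1,"offset":[0,0,145],"rotation":[0,0,0]}]' 40
python3 -m handwheel '[{"gripper":1,"offset":[0,0,1],"rotation":[0,0,0]},{"gripper":1,"offset":[0,0,1],"rotation":[0,0,0]},{"gripper":1,"offset":[0,0,1],"rotation":[0,0,0]},{"gripper":0.2,"offset":[0,0,1],"rotation":[0,0,0]},{"gripper":-0.2,"offset":[0,0,1],"rotation":[0,0,0]},{"gripper":-0.4,"offset":[0,0,1],"rotation":[0,0,0]},{"gripper":-0.4,"offset":[0,0,0],"rotation":[0,0,0]},{"gripper":-0.4,"offset":[0,0,-30],"rotation":[0,0,0]}]' 40
python3 - <<'E'
from h import *
c=pose(); print(c[0]); a=go(ca(0,.1,.15),down(0),c); go(ca(0,.1,.096),down(0),c)
E
```

```text
t: 23.75
tool_pos: [0.4909, -0.3242, 0.0766]
tool_rot: [2.221, 2.221, 0.001]
contact_force: [0.4, -0.9, -0.0]
opening: 0.029
grip_force: 39.5
t: 24.75
tool_pos: [0.489, -0.3226, 0.104]
tool_rot: [-2.217, -2.217, -0.001]
contact_force: [-0.7, -0.3, -0.4]
opening: 0.0599
grip_force: 0.0
[ 0.48897913 -0.32257846  0.10402847]
off [98.2, 14.6, -45.6] rot [-0.004, -0.004, -0.0] deg 0.3
off [98.0, 14.8, 8.4] rot [-0.004, -0.004, -0.0] deg 0.3
```

```bash
python3 -m handwheel '[{"gripper":-0.4,"offset":[0,0,-30],"rotation":[0,0,0]},{"gripper":-0.4,"offset":[0,0,-60],"rotation":[0,0,0]},{"gripper":-0.4,"offset":[50,6.5,-60],"rotation":[0,0,0]},{"gripper":-0.4,"offset":[99,13,-60],"rotation":[0,0,0]},{"gripper":-0.4,"offset":[99,13,-60],"rotation":[0,0,0]},{"gripper":-0.4,"offset":[99,13,-30],"rotation":[0,0,0]},{"gripper":-0.4,"offset":[99,13,0],"rotation":[0,0,0]},{"gripper":-0.4,"offset":[99,13,11],"rotation":[0,0,0]}]' 40
python3 -m handwheel '[{"gripper":-0.1,"offset":[0,0,0],"rotation":[0,0,0]},{"gripper":0.3,"offset":[0,0,0],"rotation":[0,0,0]},{"gripper":1,"offset":[0,0,0],"rotation":[0,0,0]},{"gripper":1,"offset":[0,0,0],"rotation":[0,0,0]},{"gripper":1,"offset":[0,0,-10],"rotation":[0,0,0]},{"gripper":1,"offset":[0,0,-45],"rotation":[0,0,0]},{"gripper":1,"offset":[0,0,-85],"rotation":[0,0,0]},{"gripper":1,"offset":[0,0,-125],"rotation":[0,0,0]}]' 40
python3 -m handwheel '[{"gripper":1,"offset":[0,0,-40],"rotation":[0,0,0]},{"gripper":1,"offset":[0,0,-40],"rotation":[0,0,0]},{"gripper":1,"offset":[0,0,-40],"rotation":[0,0,0]},{"gripper":1,"offset":[0,0,-40],"rotation":[0,0,0]},{"gripper":1,"offset":[0,0,-40],"rotation":[0,0,0]},{"gripper":1,"offset":[0,0,-40],"rotation":[0,0,0]},{"gripper":1,"offset":[0,0,-40],"rotation":[0,0,0]},{"gripper":1,"offset":[0,0,-40],"rotation":[0,0,0]}]' 40
python3 - <<'E'
from h import *
d=snap('wrist','w9'); c=pose(); print(c[0]); go(st(.055,.09,.26),down(0),c)
for k in(.1,.05,-.05,-.1): print(k,ca(0,k,0))
for k in(.09,.03,-.03,-.09): print(k,st(.055,k,0))
E
```

```text
t: 25.75
tool_pos: [0.5025, -0.2251, 0.0935]
tool_rot: [-2.22, -2.218, 0.001]
contact_force: [-0.6, 0.0, 0.7]
opening: 0.0601
grip_force: 0.0
t: 26.75
tool_pos: [0.5034, -0.2249, 0.2223]
tool_rot: [2.221, 2.221, 0.001]
contact_force: [0.7, -0.5, -0.2]
opening: 0.0324
grip_force: 40.7
t: 27.75
tool_pos: [0.5036, -0.2251, 0.2607]
tool_rot: [2.221, 2.221, 0.001]
contact_force: [0.7, 0.2, -0.1]
opening: 0.0331
grip_force: 40.7
[ 0.50364586 -0.22516163  0.26072224]
off [296.8, 100.3, 0.9] rot [0.001, -0.0, -0.0] deg 0.0
0.1 [ 0.50375262 -0.22455551  0.        ]
0.05 [ 0.49722631 -0.27412776  0.        ]
-0.05 [ 0.48417369 -0.37327224  0.        ]
-0.1 [ 0.47764738 -0.42284449  0.        ]
0.09 [0.60402148 0.07158378 0.        ]
0.03 [0.61474961 0.01255067 0.        ]
-0.03 [ 0.62547774 -0.04648243  0.        ]
-0.09 [ 0.63620588 -0.10551553  0.        ]
```

```bash
python3 -m handwheel '[{"gripper":1,"offset":[30,10,0],"rotation":[0,0,0]},{"gripper":1,"offset":[75,25,0],"rotation":[0,0,0]},{"gripper":1,"offset":[125,42,0],"rotation":[0,0,0]},{"gripper":1,"offset":[175,59,0],"rotation":[0,0,0]},{"gripper":1,"offset":[225,76,0],"rotation":[0,0,0]},{"gripper":1,"offset":[270,91,0],"rotation":[0,0,0]},{"gripper":1,"offset":[297,100.3,1],"rotation":[0,0,0]},{"gripper":1,"offset":[297,100.3,1],"rotation":[0,0,0]}]' 40
python3 -m handwheel '[{"gripper":1,"offset":[0,0,10],"rotation":[0,0,0]},{"gripper":1,"offset":[0,0,35],"rotation":[0,0,0]},{"gripper":1,"offset":[0,0,60],"rotation":[0,0,0]},{"gripper":1,"offset":[0,0,85],"rotation":[0,0,0]},{"gripper":1,"offset":[0,0,105],"rotation":[0,0,0]},{"gripper":1,"offset":[0,0,120],"rotation":[0,0,0]},{"gripper":1,"offset":[0,0,130],"rotation":[0,0,0]},{"gripper":1,"offset":[0,0,132],"rotation":[0,0,0]}]' 40
python3 - <<'E'
from h import *
print(pose()[0])
E
```

```text
t: 28.8
tool_pos: [0.6041, 0.0736, 0.2596]
tool_rot: [-2.218, -2.224, -0.001]
contact_force: [0.1, -0.4, -1.8]
opening: 0.0323
grip_force: 40.7
t: 29.8
tool_pos: [0.6039, 0.0719, 0.1274]
tool_rot: [-2.222, -2.221, -0.0]
contact_force: [-0.3, -0.3, 0.5]
opening: 0.033
grip_force: 40.7
[0.60390271 0.07186859 0.12735205]
```

```bash
python3 -m handwheel '[{"gripper":1,"offset":[0,0,1],"rotation":[0,0,0]},{"gripper":1,"offset":[0,0,2],"rotation":[0,0,0]},{"gripper":0.2,"offset":[0,0,2],"rotation":[0,0,0]},{"gripper":-0.2,"offset":[0,0,2],"rotation":[0,0,0]},{"gripper":-0.4,"offset":[0,0,2],"rotation":[0,0,0]},{"gripper":-0.4,"offset":[0,0,2],"rotation":[0,0,0]},{"gripper":-0.4,"offset":[0,0,-10],"rotation":[0,0,0]},{"gripper":-0.4,"offset":[0,0,-30],"rotation":[0,0,0]}]' 40
python3 -m handwheel '[{"gripper":-0.4,"offset":[0,0,-50],"rotation":[0,0,0]},{"gripper":-0.4,"offset":[-50,9,-50],"rotation":[0,0,0]},{"gripper":-0.4,"offset":[-105,19,-50],"rotation":[0,0,0]},{"gripper":-0.4,"offset":[-160,29,-50],"rotation":[0,0,0]},{"gripper":-0.4,"offset":[-177,32.2,-50],"rotation":[0,0,0]},{"gripper":-0.4,"offset":[-177,32.2,-10],"rotation":[0,0,0]},{"gripper":-0.4,"offset":[-177,32.2,35],"rotation":[0,0,0]},{"gripper":-0.4,"offset":[-177,32.2,53],"rotation":[0,0,0]}]' 40
python3 - <<'E'
from h import *
c=pose();print(c[0]);go(st(.055,-.09,.1035),down(0),c)
E
```

```text
t: 30.8
tool_pos: [0.6037, 0.0719, 0.1585]
tool_rot: [-2.221, -2.221, 0.0]
contact_force: [-0.3, 0.4, 1.3]
opening: 0.0596
grip_force: 0.0
t: 31.8
tool_pos: [0.6348, -0.104, 0.1025]
tool_rot: [-2.219, -2.219, 0.001]
contact_force: [-0.6, 1.2, 0.3]
opening: 0.0595
grip_force: 0.0
[ 0.63483189 -0.10399545  0.10251674]
off [-1.5, 1.4, -1.0] rot [-0.003, -0.002, 0.0] deg 0.2
```

```bash
python3 -m handwheel '[{"gripper":-0.1,"offset":[-0.5,0.5,0],"rotation":[0,0,0]},{"gripper":0.3,"offset":[-0.5,0.5,0],"rotation":[0,0,0]},{"gripper":1,"offset":[-0.5,0.5,0],"rotation":[0,0,0]},{"gripper":1,"offset":[-0.5,0.5,0],"rotation":[0,0,0]},{"gripper":1,"offset":[-0.5,0.5,-10],"rotation":[0,0,0]},{"gripper":1,"offset":[-0.5,0.5,-45],"rotation":[0,0,0]},{"gripper":1,"offset":[-0.5,0.5,-85],"rotation":[0,0,0]},{"gripper":1,"offset":[-0.5,0.5,-120],"rotation":[0,0,0]}]' 40
python3 -m handwheel '[{"gripper":1,"offset":[0,0,0],"rotation":[0,0,0]},{"gripper":1,"offset":[-15,-16,0],"rotation":[0,0,0]},{"gripper":1,"offset":[-40,-44,0],"rotation":[0,0,0]},{"gripper":1,"offset":[-65,-72,0],"rotation":[0,0,0]},{"gripper":1,"offset":[-90,-100,0],"rotation":[0,0,0]},{"gripper":1,"offset":[-110,-122,0],"rotation":[0,0,0]},{"gripper":1,"offset":[-119,-132,0],"rotation":[0,0,0]},{"gripper":1,"offset":[-119,-132,0],"rotation":[0,0,0]}]' 40
python3 - <<'E'
from h import *
c=pose();print(c[0]);go(ca(0,.1,.0755),down(0),c)
E
```

```text
t: 32.8
tool_pos: [0.6365, -0.1056, 0.2265]
tool_rot: [2.221, 2.221, 0.001]
contact_force: [0.7, -0.4, -1.2]
opening: 0.0293
grip_force: 40.7
t: 33.8
tool_pos: [0.5036, -0.2248, 0.2235]
tool_rot: [-2.222, -2.218, -0.001]
contact_force: [0.1, 0.2, -0.5]
opening: 0.0289
grip_force: 40.7
[ 0.50363495 -0.22484519  0.22349799]
off [0.1, 0.2, 148.0] rot [-0.001, -0.002, -0.002] deg 0.1
```

```bash
python3 -m handwheel '[{"gripper":1,"offset":[0,0,25],"rotation":[0,0,0]},{"gripper":1,"offset":[0,0,50],"rotation":[0,0,0]},{"gripper":1,"offset":[0,0,75],"rotation":[0,0,0]},{"gripper":1,"offset":[0,0,100],"rotation":[0,0,0]},{"gripper":1,"offset":[0,0,122],"rotation":[0,0,0]},{"gripper":1,"offset":[0,0,137],"rotation":[0,0,0]},{"gripper":1,"offset":[0,0,145],"rotation":[0,0,0]},{"gripper":1,"offset":[0,0,148],"rotation":[0,0,0]}]' 40
python3 -m handwheel '[{"gripper":1,"offset":[0,0,1],"rotation":[0,0,0]},{"gripper":0.2,"offset":[0,0,1],"rotation":[0,0,0]},{"gripper":-0.2,"offset":[0,0,1],"rotation":[0,0,0]},{"gripper":-0.4,"offset":[0,0,1],"rotation":[0,0,0]},{"gripper":-0.4,"offset":[0,0,1],"rotation":[0,0,0]},{"gripper":-0.4,"offset":[0,0,-20],"rotation":[0,0,0]},{"gripper":-0.4,"offset":[0,0,-60],"rotation":[0,0,0]},{"gripper":-0.4,"offset":[0,0,-90],"rotation":[0,0,0]}]' 40
python3 -m handwheel '[{"gripper":-0.4,"offset":[0,0,0],"rotation":[0,0,0]},{"gripper":-0.4,"offset":[-25,-3,0],"rotation":[0,0,0]},{"gripper":-0.4,"offset":[-49.6,-6.5,0],"rotation":[0,0,0]},{"gripper":-0.4,"offset":[-49.6,-6.5,0],"rotation":[0,0,0]},{"gripper":-0.4,"offset":[-49.6,-6.5,30],"rotation":[0,0,0]},{"gripper":-0.4,"offset":[-49.6,-6.5,60],"rotation":[0,0,0]},{"gripper":-0.4,"offset":[-49.6,-6.5,70],"rotation":[0,0,0]},{"gripper":-0.4,"offset":[-49.6,-6.5,70],"rotation":[0,0,0]}]' 40
python3 - <<'E'
from h import *
c=pose();print(c[0]);go(ca(0,.05,.095),down(0),c)
E
```

```text
t: 34.8
tool_pos: [0.505, -0.2246, 0.0776]
tool_rot: [-2.221, -2.221, -0.001]
contact_force: [-4.3, 1.9, 12.0]
opening: 0.029
grip_force: 42.3
t: 35.8
tool_pos: [0.505, -0.2248, 0.1683]
tool_rot: [2.221, 2.22, 0.002]
contact_force: [0.1, 0.5, 1.0]
opening: 0.0599
grip_force: 0.0
t: 36.8
tool_pos: [0.4978, -0.2733, 0.0957]
tool_rot: [-2.22, -2.22, -0.001]
contact_force: [0.5, -0.5, 0.1]
opening: 0.0598
grip_force: 0.0
[ 0.4977927  -0.27330347  0.09568869]
off [-0.8, -0.6, 0.7] rot [-0.001, -0.002, 0.0] deg 0.1
```

```bash
python3 -m handwheel '[{"gripper":-0.1,"offset":[0,0,0.7],"rotation":[0,0,0]},{"gripper":0.3,"offset":[0,0,0.7],"rotation":[0,0,0]},{"gripper":1,"offset":[0,0,0.7],"rotation":[0,0,0]},{"gripper":1,"offset":[0,0,0.7],"rotation":[0,0,0]},{"gripper":1,"offset":[0,0,-10],"rotation":[0,0,0]},{"gripper":1,"offset":[0,0,-45],"rotation":[0,0,0]},{"gripper":1,"offset":[0,0,-105],"rotation":[0,0,0]},{"gripper":1,"offset":[0,0,-165],"rotation":[0,0,0]}]' 40
python3 - <<'E'
from h import *
d=snap('wrist','w10')
E
python3 -m handwheel '[{"gripper":1,"offset":[15,6,0],"rotation":[0,0,0]},{"gripper":1,"offset":[60,25,0],"rotation":[0,0,0]},{"gripper":1,"offset":[115,47,0],"rotation":[0,0,0]},{"gripper":1,"offset":[170,70,0],"rotation":[0,0,0]},{"gripper":1,"offset":[225,92,0],"rotation":[0,0,0]},{"gripper":1,"offset":[268,110,0],"rotation":[0,0,0]},{"gripper":1,"offset":[286.7,117.5,0],"rotation":[0,0,0]},{"gripper":1,"offset":[286.7,117.5,0],"rotation":[0,0,0]}]' 40
python3 - <<'E'
from h import *
c=pose();print(c[0]);go(st(.055,.03,.1265),down(0),c)
E
```

```text
t: 37.8
tool_pos: [0.4976, -0.2738, 0.2629]
tool_rot: [-2.221, -2.221, -0.001]
contact_force: [1.1, -0.8, -1.0]
opening: 0.0328
grip_force: 40.7
t: 38.85
tool_pos: [0.615, 0.0135, 0.2601]
tool_rot: [-2.218, -2.222, 0.002]
contact_force: [-0.2, -0.0, 0.2]
opening: 0.033
grip_force: 40.7
[0.61504895 0.0134971  0.26011556]
off [-1.0, 0.0, 133.6] rot [-0.002, -0.0, 0.002] deg 0.2
```

```bash
python3 -m handwheel '[{"gripper":1,"offset":[-0.5,0,10],"rotation":[0,0,0]},{"gripper":1,"offset":[-0.5,0,35],"rotation":[0,0,0]},{"gripper":1,"offset":[-0.5,0,60],"rotation":[0,0,0]},{"gripper":1,"offset":[-0.5,0,85],"rotation":[0,0,0]},{"gripper":1,"offset":[-0.5,0,107],"rotation":[0,0,0]},{"gripper":1,"offset":[-0.5,0,122],"rotation":[0,0,0]},{"gripper":1,"offset":[-0.5,0,130],"rotation":[0,0,0]},{"gripper":1,"offset":[-0.5,0,133],"rotation":[0,0,0]}]' 40
python3 -m handwheel '[{"gripper":1,"offset":[0,0,1],"rotation":[0,0,0]},{"gripper":0.2,"offset":[0,0,1],"rotation":[0,0,0]},{"gripper":-0.2,"offset":[0,0,1],"rotation":[0,0,0]},{"gripper":-0.4,"offset":[0,0,1],"rotation":[0,0,0]},{"gripper":-0.4,"offset":[0,0,1],"rotation":[0,0,0]},{"gripper":-0.4,"offset":[0,0,-20],"rotation":[0,0,0]},{"gripper":-0.4,"offset":[0,0,-60],"rotation":[0,0,0]},{"gripper":-0.4,"offset":[0,0,-100],"rotation":[0,0,0]}]' 40
python3 -m handwheel '[{"gripper":-0.4,"offset":[-35,-12,0],"rotation":[0,0,0]},{"gripper":-0.4,"offset":[-90,-30,0],"rotation":[0,0,0]},{"gripper":-0.4,"offset":[-150,-50,0],"rotation":[0,0,0]},{"gripper":-0.4,"offset":[-205,-70,0],"rotation":[0,0,0]},{"gripper":-0.4,"offset":[-260,-88,0],"rotation":[0,0,0]},{"gripper":-0.4,"offset":[-315,-107,0],"rotation":[0,0,0]},{"gripper":-0.4,"offset":[-365,-124,0],"rotation":[0,0,0]},{"gripper":-0.4,"offset":[-386,-130.5,0],"rotation":[0,0,0]}]' 40
python3 - <<'E'
from h import *
c=pose();print(c[0]);go(ca(0,-.05,.095),down(0),c)
E
```

```text
t: 39.85
tool_pos: [0.6159, 0.0119, 0.1288]
tool_rot: [2.222, 2.221, 0.001]
contact_force: [0.4, 0.1, -0.9]
opening: 0.033
grip_force: 40.7
t: 40.85
tool_pos: [0.6159, 0.012, 0.2316]
tool_rot: [2.221, 2.22, 0.002]
contact_force: [0.8, 0.6, 0.6]
opening: 0.0599
grip_force: 0.0
t: 41.85
tool_pos: [0.4843, -0.3767, 0.2304]
tool_rot: [2.223, 2.216, 0.001]
contact_force: [0.6, 0.2, 0.1]
opening: 0.0598
grip_force: 0.0
[ 0.48426079 -0.37666798  0.23043793]
off [3.6, -0.4, 135.4] rot [0.002, 0.001, -0.003] deg 0.2
```

```bash
python3 -m handwheel '[{"gripper":-0.4,"offset":[0.5,0,0],"rotation":[0,0,0]},{"gripper":-0.4,"offset":[0.5,0,40],"rotation":[0,0,0]},{"gripper":-0.4,"offset":[0.5,0,85],"rotation":[0,0,0]},{"gripper":-0.4,"offset":[0.5,0,120],"rotation":[0,0,0]},{"gripper":-0.4,"offset":[0.5,0,134],"rotation":[0,0,0]},{"gripper":-0.1,"offset":[0.5,0,134],"rotation":[0,0,0]},{"gripper":0.3,"offset":[0.5,0,134],"rotation":[0,0,0]},{"gripper":1,"offset":[0.5,0,134],"rotation":[0,0,0]}]' 40
python3 - <<'E'
from h import *
c=pose();print(c[0]);go(ca(0,-.05,.095),down(0),c)
E
python3 -m handwheel '[{"gripper":1,"offset":[0,0,0],"rotation":[0,0,0]},{"gripper":1,"offset":[0,0,-10],"rotation":[0,0,0]},{"gripper":1,"offset":[0,0,-40],"rotation":[0,0,0]},{"gripper":1,"offset":[0,0,-80],"rotation":[0,0,0]},{"gripper":1,"offset":[0,0,-120],"rotation":[0,0,0]},{"gripper":1,"offset":[0,0,-150],"rotation":[0,0,0]},{"gripper":1,"offset":[0,0,-165],"rotation":[0,0,0]},{"gripper":1,"offset":[0,0,-165],"rotation":[0,0,0]}]' 40
python3 - <<'E'
from h import *
c=pose();print(c[0]);go(st(.055,-.03,.26),down(0),c)
E
```

```text
t: 42.85
tool_pos: [0.4863, -0.3743, 0.0969]
tool_rot: [2.219, 2.219, 0.002]
contact_force: [-0.3, -0.1, 2.8]
opening: 0.0328
grip_force: 40.1
[ 0.48634001 -0.37428343  0.09687588]
off [1.0, -2.2, 1.9] rot [0.003, 0.002, -0.0] deg 0.2
t: 43.85
tool_pos: [0.4853, -0.3738, 0.2606]
tool_rot: [2.22, 2.22, 0.001]
contact_force: [0.8, -0.4, -0.1]
opening: 0.0328
grip_force: 40.4
[ 0.48531064 -0.37381325  0.26058872]
off [327.4, 140.1, 0.6] rot [0.002, 0.001, -0.0] deg 0.1
```

```bash
python3 -m handwheel '[{"gripper":1,"offset":[20,9,0],"rotation":[0,0,0]},{"gripper":1,"offset":[68,29,0],"rotation":[0,0,0]},{"gripper":1,"offset":[122,52,0],"rotation":[0,0,0]},{"gripper":1,"offset":[176,75,0],"rotation":[0,0,0]},{"gripper":1,"offset":[230,98,0],"rotation":[0,0,0]},{"gripper":1,"offset":[284,121,0],"rotation":[0,0,0]},{"gripper":1,"offset":[318,136,0],"rotation":[0,0,0]},{"gripper":1,"offset":[327,140,0],"rotation":[0,0,0]}]' 40
python3 -m handwheel '[{"gripper":1,"offset":[0,0,0],"rotation":[0,0,0]},{"gripper":1,"offset":[0,0,25],"rotation":[0,0,0]},{"gripper":1,"offset":[0,0,50],"rotation":[0,0,0]},{"gripper":1,"offset":[0,0,75],"rotation":[0,0,0]},{"gripper":1,"offset":[0,0,100],"rotation":[0,0,0]},{"gripper":1,"offset":[0,0,120],"rotation":[0,0,0]},{"gripper":1,"offset":[0,0,130],"rotation":[0,0,0]},{"gripper":1,"offset":[0,0,133],"rotation":[0,0,0]}]' 40
python3 - <<'E'
from h import *
c=pose();print(c[0]);go(st(.055,-.03,.1265),down(0),c)
E
```

```text
t: 44.85
tool_pos: [0.6247, -0.0432, 0.2576]
tool_rot: [-2.215, -2.223, 0.001]
contact_force: [0.1, -0.8, -0.9]
opening: 0.0333
grip_force: 40.4
t: 45.85
tool_pos: [0.6249, -0.0469, 0.1269]
tool_rot: [-2.222, -2.22, 0.001]
contact_force: [-2.9, 0.4, 6.0]
opening: 0.0332
grip_force: 41.3
[ 0.62485077 -0.04690824  0.12688272]
off [0.4, 0.6, 0.4] rot [-0.001, -0.0, -0.001] deg 0.1
```

```bash
python3 -m handwheel '[{"gripper":1,"offset":[0,0,0],"rotation":[0,0,0]},{"gripper":0.2,"offset":[0,0,0],"rotation":[0,0,0]},{"gripper":-0.2,"offset":[0,0,0],"rotation":[0,0,0]},{"gripper":-0.4,"offset":[0,0,0],"rotation":[0,0,0]},{"gripper":-0.4,"offset":[0,0,0],"rotation":[0,0,0]},{"gripper":-0.4,"offset":[0,0,-20],"rotation":[0,0,0]},{"gripper":-0.4,"offset":[0,0,-60],"rotation":[0,0,0]},{"gripper":-0.4,"offset":[0,0,-100],"rotation":[0,0,0]}]' 40
python3 -m handwheel '[{"gripper":-0.4,"offset":[-35,-14,0],"rotation":[0,0,0]},{"gripper":-0.4,"offset":[-90,-35,0],"rotation":[0,0,0]},{"gripper":-0.4,"offset":[-145,-57,0],"rotation":[0,0,0]},{"gripper":-0.4,"offset":[-200,-78,0],"rotation":[0,0,0]},{"gripper":-0.4,"offset":[-255,-100,0],"rotation":[0,0,0]},{"gripper":-0.4,"offset":[-310,-121,0],"rotation":[0,0,0]},{"gripper":-0.4,"offset":[-360,-141,0],"rotation":[0,0,0]},{"gripper":-0.4,"offset":[-376,-147.7,0],"rotation":[0,0,0]}]' 40
python3 -m handwheel '[{"gripper":-0.4,"offset":[0,0,0],"rotation":[0,0,0]},{"gripper":-0.4,"offset":[0,0,40],"rotation":[0,0,0]},{"gripper":-0.4,"offset":[0,0,85],"rotation":[0,0,0]},{"gripper":-0.4,"offset":[0,0,118],"rotation":[0,0,0]},{"gripper":-0.4,"offset":[0,0,131],"rotation":[0,0,0]},{"gripper":-0.1,"offset":[0,0,131],"rotation":[0,0,0]},{"gripper":0.3,"offset":[0,0,131],"rotation":[0,0,0]},{"gripper":1,"offset":[0,0,131],"rotation":[0,0,0]}]' 40
python3 - <<'E'
from h import *
c=pose();print(c[0]);go(ca(0,-.1,.095),down(0),c)
E
```

```text
t: 46.85
tool_pos: [0.6253, -0.0466, 0.2294]
tool_rot: [2.221, 2.22, 0.002]
contact_force: [0.8, -0.2, 0.5]
opening: 0.0597
grip_force: 0.0
t: 47.85
tool_pos: [0.4762, -0.4254, 0.2283]
tool_rot: [2.224, 2.216, 0.001]
contact_force: [0.1, 1.0, -0.1]
opening: 0.06
grip_force: 0.0
t: 48.85
tool_pos: [0.4786, -0.4234, 0.0979]
tool_rot: [2.219, 2.219, 0.001]
contact_force: [-0.1, 0.7, 2.9]
opening: 0.0332
grip_force: 40.1
[ 0.47855233 -0.42338272  0.09793644]
off [0.5, -0.9, 2.9] rot [0.003, 0.002, -0.0] deg 0.2
```

```bash
python3 -m handwheel '[{"gripper":1,"offset":[0,0,0],"rotation":[0,0,0]},{"gripper":1,"offset":[0,0,-10],"rotation":[0,0,0]},{"gripper":1,"offset":[0,0,-40],"rotation":[0,0,0]},{"gripper":1,"offset":[0,0,-80],"rotation":[0,0,0]},{"gripper":1,"offset":[0,0,-120],"rotation":[0,0,0]},{"gripper":1,"offset":[0,0,-150],"rotation":[0,0,0]},{"gripper":1,"offset":[0,0,-165],"rotation":[0,0,0]},{"gripper":1,"offset":[0,0,-165],"rotation":[0,0,0]}]' 40
python3 - <<'E'
from h import *
c=pose();print(c[0]);go(st(.055,-.09,.26),down(0),c)
E
```

```text
t: 49.85
tool_pos: [0.4776, -0.4228, 0.2615]
tool_rot: [2.22, 2.22, 0.001]
contact_force: [-0.3, -0.4, -1.2]
opening: 0.0329
grip_force: 40.5
[ 0.47755585 -0.42283375  0.26152046]
off [317.4, 158.5, 1.5] rot [0.002, 0.001, -0.0] deg 0.1
```

```bash
python3 -m handwheel '[{"gripper":1,"offset":[20,10,0],"rotation":[0,0,0]},{"gripper":1,"offset":[68,34,0],"rotation":[0,0,0]},{"gripper":1,"offset":[120,60,0],"rotation":[0,0,0]},{"gripper":1,"offset":[172,86,0],"rotation":[0,0,0]},{"gripper":1,"offset":[224,112,0],"rotation":[0,0,0]},{"gripper":1,"offset":[276,138,0],"rotation":[0,0,0]},{"gripper":1,"offset":[308,154,0],"rotation":[0,0,0]},{"gripper":1,"offset":[317,158.5,0],"rotation":[0,0,0]}]' 40
python3 -m handwheel '[{"gripper":1,"offset":[0,0,0],"rotation":[0,0,0]},{"gripper":1,"offset":[0,0,25],"rotation":[0,0,0]},{"gripper":1,"offset":[0,0,50],"rotation":[0,0,0]},{"gripper":1,"offset":[0,0,75],"rotation":[0,0,0]},{"gripper":1,"offset":[0,0,100],"rotation":[0,0,0]},{"gripper":1,"offset":[0,0,120],"rotation":[0,0,0]},{"gripper":1,"offset":[0,0,130],"rotation":[0,0,0]},{"gripper":1,"offset":[0,0,133],"rotation":[0,0,0]}]' 40
python3 - <<'E'
from h import *
c=pose();print(c[0]);go(st(.055,-.09,.1265),down(0),c)
E
```

```text
t: 50.85
tool_pos: [0.6357, -0.102, 0.2585]
tool_rot: [-2.215, -2.223, 0.001]
contact_force: [0.7, 0.5, -0.6]
opening: 0.0328
grip_force: 40.5
t: 51.85
tool_pos: [0.6358, -0.1059, 0.1279]
tool_rot: [-2.222, -2.22, -0.0]
contact_force: [-2.7, -0.1, 4.9]
opening: 0.0329
grip_force: 41.1
[ 0.63577393 -0.10590651  0.12791637]
off [0.4, 0.4, 1.4] rot [-0.0, -0.0, -0.001] deg 0.0
```

```bash
python3 -m handwheel '[{"gripper":1,"offset":[0,0,0.5],"rotation":[0,0,0]},{"gripper":0.2,"offset":[0,0,0.5],"rotation":[0,0,0]},{"gripper":-0.2,"offset":[0,0,0.5],"rotation":[0,0,0]},{"gripper":-0.4,"offset":[0,0,0.5],"rotation":[0,0,0]},{"gripper":-0.4,"offset":[0,0,0.5],"rotation":[0,0,0]},{"gripper":-0.4,"offset":[0,0,-20],"rotation":[0,0,0]},{"gripper":-0.4,"offset":[0,0,-60],"rotation":[0,0,0]},{"gripper":-0.4,"offset":[0,0,-100],"rotation":[0,0,0]}]' 40
python3 -m handwheel '[{"gripper":-0.4,"offset":[-10,-10,-25],"rotation":[0,0,0]},{"gripper":-0.4,"offset":[-35,-30,-50],"rotation":[0,0,0]},{"gripper":-0.4,"offset":[-65,-50,-75],"rotation":[0,0,0]},{"gripper":-0.4,"offset":[-95,-75,-100],"rotation":[0,0,0]},{"gripper":-0.4,"offset":[-125,-100,-125],"rotation":[0,0,0]},{"gripper":-0.4,"offset":[-145,-115,-150],"rotation":[0,0,0]},{"gripper":-0.4,"offset":[-145,-115,-150],"rotation":[0,0,0]},{"gripper":-0.4,"offset":[-145,-115,-150],"rotation":[0,0,0]}]' 40
python3 - <<'E'
from h import *
d=snap('wrist','w11');snap('top','top5');snap('scene','sc5'); s=load('sc5')
im=d['image'][:,:,::-1].copy()
def mk(im,d,p,f): u,v=w2px(d,p,f); cv2.drawMarker(im,(int(round(u)),int(round(v))),(0,0,255),0,5); return u,v
for y in(.09,.03,-.03,-.09): mk(im,d,st(.055,y,.156),True)
for y in(0,.1): mk(im,d,ca(0,y,.106),True)
sm=s['image'][:,:,::-1]; k=4
def crop(pts):
    uv=np.array([w2px(s,p) for p in pts]); a=uv.min(0)-22; b=uv.max(0)+22; a=a.astype(int); b=b.astype(int)
    c=cv2.resize(sm[a[1]:b[1],a[0]:b[0]],None,fx=4,fy=4,interpolation=cv2.INTER_CUBIC)
    for q in uv: cv2.drawMarker(c,tuple(((q-a+.5)*4).astype(int).tolist()),(0,0,255),0,8)
    return c
A=crop([st(.055,y,.156) for y in(.09,.03,-.03,-.09)]); B=crop([ca(0,y,.106) for y in(0,.1)])
print(A.shape,B.shape)
w=cv2.resize(im[:400,60:540],(420,350))
sc=cv2.resize(sm[100:300,80:440],(378,210))
C=np.zeros((600,800,3),np.uint8)
def put(x,y,i): h,ww=min(i.shape[0],600-y),min(i.shape[1],800-x); C[y:y+h,x:x+ww]=i[:h,:ww]
put(0,0,w);put(420,0,sc); put(420,215,B); put(0,352,cv2.resize(A,None,fx=min(1,418/A.shape[1]),fy=min(1,418/A.shape[1])))
cv2.imwrite('pics/final.png',C)
E
```

```text
t: 52.85
tool_pos: [0.6361, -0.1056, 0.2305]
tool_rot: [2.221, 2.22, 0.002]
contact_force: [0.8, -0.4, 0.4]
opening: 0.0603
grip_force: 0.0
t: 53.85
tool_pos: [0.521, -0.25, 0.3777]
tool_rot: [2.221, 2.221, 0.002]
contact_force: [0.5, 0.5, 0.4]
opening: 0.0599
grip_force: 0.0
(248, 364, 3) (252, 272, 3)
```

View pics/final.png

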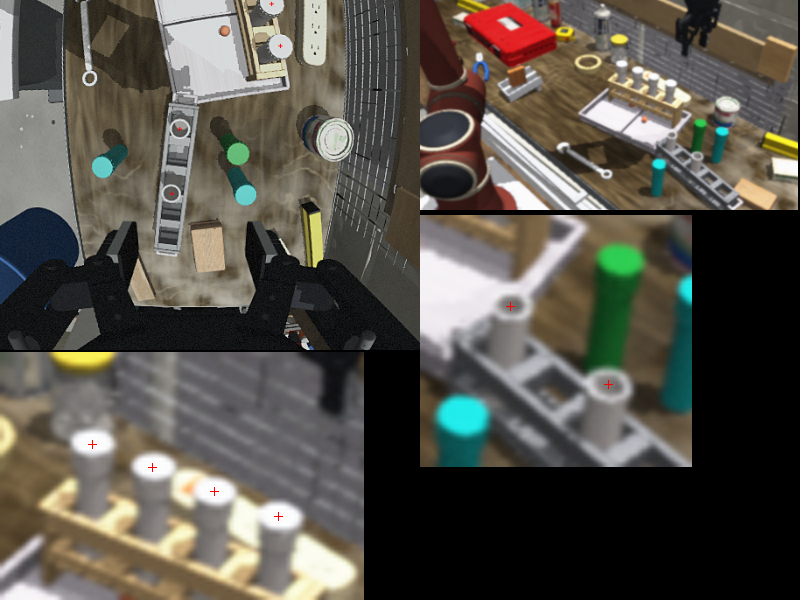

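All four caps and both empty rims sit on the marks predicted for fully seated tubes. The scoop stands upright to the left of the tray, and the bystanders look undisturbed. I'm handing the job in.

```bash
python3 -c "
from station import ctrl
print(ctrl.finish_job())"
```

```text
the job is handed in; nothing more can be done
None
```

I handed the job in at about 54 s with no verdict returned: six pebbles tipped three each side of the rib, empty scoop standing clear on the bench, four capped tubes in the drip rack and both empties in the carrier, matching the last pictures.

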